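# Open the praline tin in the home cinema

## Task

The tall olive-green praline tin has a deep, tight lid that would lift the whole tin with it, so slide the closed tin fully home in the black holder, where the two rails hold its brass foot down, and draw the lid straight up off it. Set the lid down, not dropped, open end down and wholly on the round cork mat, leaving the opened tin upright and home in the holder. Do not move the other things on the table.

Things in the scene. Friction and masses are not known exactly. Their poses are not given: they have to be found in the camera images.
- lid_center (a point): Centre (half-way up) of the olive-green lid: a stiff square cap, 58 x 58 mm outside, 82 mm tall, open below, walls 2.5 mm, brass trim, about 120 g. Closed, it covers the tin from 16 to 98 mm above the tin's underside, so this point is 57 mm above that; it is 41 mm above the lid's open rim. z points up through the closed top; x and y are square to its side faces.
- lid: The same lid, origin at the centre of its open lower rim; axes as for lid_center. Sprung pads grip it: drawing it off takes some 6 to 14 N over the first 50 mm of lift, then it runs loose; it is clear of the tin after 74 mm. That grip is stronger than the tin's weight, so the closed tin can be lifted and carried by the sides of its lid.
- tin: The praline tin without its lid: square polished brass foot plate 84 x 84 x 6 mm (it glides easily), a 56 mm square shoulder up to 16 mm and a 50 mm square tub up to 90 mm, sweets inside. Origin at the centre of its underside; z up, x and y parallel to the foot's edges (and to the lid's faces). Square: it fits the holder in any of its four quarter turns. About 250 to 490 g.
- holder: Low black steel holder fixed to the table; no floor: the tin slides on the table. Origin on the table where the tin's origin is when fully home. The mouth faces its -x; the tin slides in along +x until its foot meets the stop 42 mm beyond the origin. Channel 88 mm wide; two 14 mm tall rails overhang the foot by 9 mm a side, undersides 8.5 mm above the table, from x = -45 to +48 mm.
- holder_mouth (a point): Point on the table on the holder's centre line, at x = -120 mm in the holder's frame (same axes): a tin with its origin here and its sides parallel to the holder's stands free, just before the mouth. Two 8 mm tall brass guides flare outwards at the mouth from x = -45 mm to -70 mm in the holder's frame. The rails bar putting the tin in from above.
- mat: Round cork mat fixed on the table, 120 mm across and 4 mm thick, where the lid goes. Origin at the centre of its underside.
- wine_tin: Bystander: similar tin, wine-red lid on a steel foot 84 x 84 mm, 98 mm tall. Origin at the centre of its underside.
- candle: Bystander: amber glass candle jar, 56 mm across, 90 mm tall with its wick, standing 4 to 10 mm beside the foot of the praline tin, on the tin's +y side, so that fingers do not fit between it and the lid. Origin at the centre of its underside.
- bottle: Bystander: tall green glass bottle, 56 mm across, 205 mm tall. Origin at the centre of its underside.
- tumbler: Bystander: amber tumbler, 64 mm across, 85 mm tall. Origin at the centre of its underside.
- bowl: Bystander: stone bowl, 120 mm across, 50 mm tall. Origin at the centre of its underside.
- remote: Bystander: black remote control lying flat, 155 x 42 x 18 mm, long along its y. Origin at the centre of its underside.
Things that resemble listed ones, but are neither listed nor needed, are in the scene too. Leave any blue or turquoise look-alike of the lid alone.

How it is judged:
By the outcome, as a careful person would: the job done as asked, in the order asked, and still so for the second after the job is handed in, with the robot touching nothing.
It also fails if it takes over 58 s, if anything falls off the work surface, if the arm or the gripper's body presses on something with over 40 N, if the wrist force passes 120 N, or if a joint passes its speed limit or range.

## Robot

A 7-joint arm with a two-finger parallel gripper is mounted at the origin on the work surface. World frame = base frame: x ahead of the robot, y to its left, z up, the work surface at z = 0. Lengths are in m, angles in rad, forces in N, time in s.
With the tool pointing down it reaches from about 0.4 to 0.85 m from the base axis. Payload 4.5 kg.
Tool frame: the origin (TCP) lies at the centre of the arm's flange, where the gripper is bolted on; the fingertips stand 173 mm ahead of it and the grasp point (between the pads) lies 155 mm ahead of it (ctrl.grip_point_offset is the distance from the TCP to the grasp point, in m); x points along the fingers, z is the direction in which the jaws open and shut, and the axes are right-handed (so a half turn about x gives the same grasp; the last joint's range is limited). The gripper opens to 85 mm and grips with 20 to 120 N. Pads are 22 mm wide; open, the fingers measure 114 mm over their backs; the gripper's body (76 mm by 85 mm) begins 54 mm behind the grasp point. The pads swing forward as they close: fully open they stand 13 mm farther back than shut.
Start: joints at [0.034, 0.689, -0.195, 1.565, 0.157, 0.902, -0.215], TCP at [0.625, 0, 0.405] pointing down, gripper open.
Joint ranges: [-3.01, 3.01], [-0.46, 2.08], [-1.47, 1.51], [0.13, 2.56], [-1, 4.14], [0.04, 2.09], [-2.66, 2.66]. Speed limits (rad/s): [2.57, 2.57, 3.14, 3.14, 3.14, 3.14, 3.14].

## Interface

Orientations are given as [roll, pitch, yaw] about the fixed x, y, z axes, in that order (R = Rz(yaw) Ry(pitch) Rx(roll)).
In Python, from station import ctrl gives the robot as it stands.
- The arm moves only by the tool servo_tool, never from a script. Its argument "moves" is one flat list of numbers, 7 for each row, row after row: the closure, from -1 (fully open) to 1 (shut), then the shift along the tool's x, y, z normalised to -1 to 1, where 1 is 0.4 m, then the turn, a rotation vector about the tool's x, y, z normalised to -1 to 1, where 1 is 180 degrees. In form: [grip, tx, ty, tz, ax, ay, az, grip, tx, ty, tz, ax, ay, az, ...]. A call has 1 to 5 rows; each row is the pose to reach, as a shift and turn from the pose commanded when the call began, along the tool's axes at that moment, turning the shorter way round; what a row does not reach only later rows make up. A row lasts 1/12 s, in which the tool goes at most 41.7 mm and 7.16 degrees, less where a joint would pass 70% of its speed; a pose out of reach is approached as far as the arm can. A call with a number of a shift or a turn outside -1 to 1 is refused whole. A call with a gripper value outside its range is refused whole. The fingers move at their own pace and stop on an object; the grip force is fixed at half the most. Time passes only in rows, so rows that repeat a pose let the fingers close. It gives the time, the measured TCP pose, the force and the opening at its end, in the units of the state.
- ctrl.get_obs(): the state, without advancing time (a new reading comes with each control period).
- ctrl.capture(name): name is "scene" or "side" or "wrist"; returns the picture (420x560x3 uint8, red, green, blue); there is no depth.
- ctrl.get_calibration(name): a dict with "fx", "fy", "cx", "cy" (pixels), "k1" (the pictures are not rectified: a ray, as slopes to the right and down, at radius r is drawn at 1 + k1 r^2 times it, then the intrinsics apply), "R" (3x3) and "t" (3): a world point X has camera coordinates R X + t. Camera axes: x right, y down, z forward; pixel columns grow to the right and rows downward; lengths in m; the calibration is good to about 2 mm. A picture is of the moment at which its call begins: read the wrist's pose just before it. get_calibration takes no time and is no camera call; for the wrist camera it gives the pose at the moment of the call.
- ctrl.close_job(): hands the job in, once; it reports no verdict.
The state is a dict: "time_s": time; "joint_positions": joint angles; "qd": joint speeds; "tau": joint torques, N m; "ee_pos": TCP position; "tool_rot": TCP orientation; "wrist_force": force on the tool from outside, world axes, zero at the start; "wrist_torque": the same for the moment, N m; "opening": finger opening in m.
Only numpy, scipy, OpenCV 4.12 (cv2) and the standard library are available. Lean on these libraries where they do the work, as an engineer would, in place of code of your own. Each camera call takes 0.05 s, during which the arm holds its last target.

## Working session

There is one attempt and no reset: what is moved stays moved. The work goes in short steps, Python scripts to look and compute and a tool call to move; the robot and the scene stay as the last step left them, time stands still between calls to the robot, and variables do not carry over. Pictures are saved under pics/ and viewed, and the job is handed in when it is done.

Besides the shell and the picture viewer there is one more tool, called after ">>>" by a JSON object that holds its "name" and its "arguments", one argument or row to a line. servo_tool: Moves the arm, as the interface text tells. Its arguments: {"type":"object","properties":{"moves":{"type":"array","items":{"type":"number"}}},"required":["moves"]}

```bash
mkdir -p pics; ls
python3 - <<'E'
from station import ctrl
import cv2
for n in ["scene","side","wrist"]:
    c=ctrl.get_calibration(n); print(n,{k:(v if not hasattr(v,'tolist') else v.tolist()) for k,v in c.items()})
    im=ctrl.capture(n); cv2.imwrite(f"pics/{n}0.png",im[:,:,::-1])
o=ctrl.get_obs(); print(o, ctrl.grip_point_offset)
E
```

```text
pics
scene {'fx': 395.4890093311838, 'fy': 395.4890093311838, 'cx': 280.4933542150311, 'cy': 213.26003301665128, 'k1': 0.031710714726808364, 'R': [[-0.8152318654608551, 0.5790692388913411, -0.008707589047294408], [0.4417738455233122, 0.6120803169061223, -0.6558914201814543], [-0.3744768016162794, -0.5385503711129567, -0.7548050230525352]], 't': [0.3268009621659256, -0.1585211584828258, 1.073900375097464]}
side {'fx': 420.2457499729736, 'fy': 420.2457499729736, 'cx': 272.97414145853355, 'cy': 208.33660788541874, 'k1': 2.1654446550529954e-06, 'R': [[-0.7949423370215869, -0.6066628152727652, -0.005187424792748233], [-0.3107054418967322, 0.414447999712914, -0.855391713725192], [0.5210842630385359, -0.6783753268650673, -0.5179556995673462]], 't': [0.3447935336143867, 0.18744600374459394, 1.0019147515424203]}
wrist {'fx': 363.3179123883765, 'fy': 363.3179123883765, 'cx': 277.499832595435, 'cy': 205.60573939232515, 'k1': -0.0011903098406761243, 'R': [[0.9999996575402951, 4.6136419624208645e-05, -0.0008263115178188163], [0.00027542594388820256, -0.9600832799569067, 0.2797141749853565], [-0.0007804228617416784, -0.2797143067821522, -0.9600829638742364]], 't': [-0.624624533706806, -0.03663074226338166, 0.3788981184716452]}
{'time_s': 0.15, 'joint_positions': array([ 0.03381322,  0.68981308, -0.19451905,  1.56608741,  0.15731539,
        0.90247055, -0.21512379]), 'qd': array([ 0.0017154 , -0.00438431, -0.00109868, -0.00434894, -0.00116286,
       -0.00045173, -0.00094303]), 'tau': array([-6.29315091e-04, -5.39936972e+01, -1.26815826e+00, -1.58719003e+01,
        9.24438267e-03,  6.49630194e-03,  1.79077297e-06]), 'ee_pos': array([ 6.24761748e-01, -3.15679548e-05,  4.04059025e-01]), 'tool_rot': array([-3.06043192,  1.56940825, -3.06040265]), 'wrist_force': array([-0.37008674,  0.26679835, -0.38275865]), 'wrist_torque': array([-0.01590463, -0.03873635, -0.02305264]), 'opening': 0.0855995977029522} 0.1547
```

View pics/scene0.png

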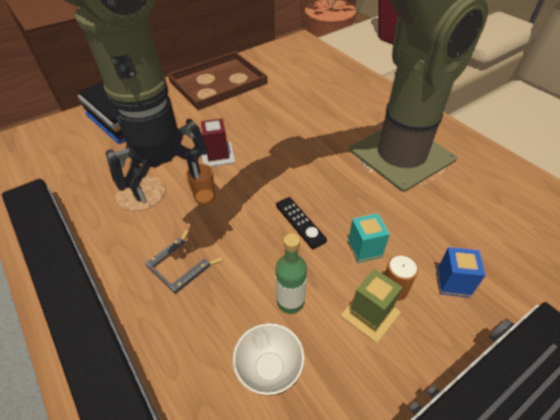

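View pics/side0.png

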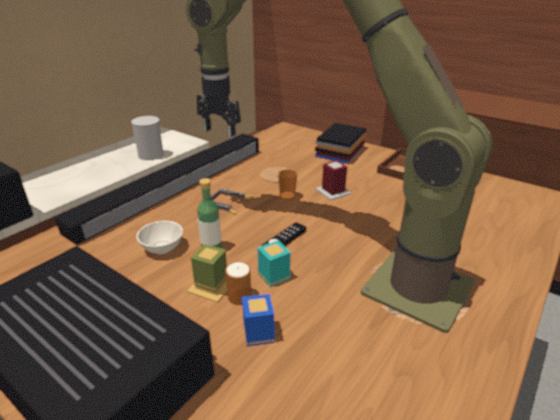

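View pics/wrist0.png

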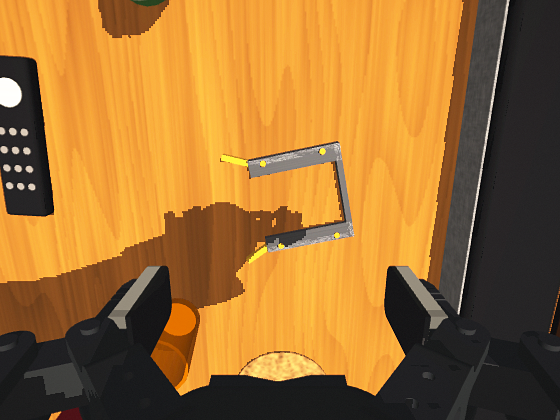

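Three lid-like boxes stand in the scene picture: olive (377,298) on a brass foot beside the amber candle (401,275), turquoise (369,237) and blue (461,272). The olive one fits the description. In the wrist view the holder's mouth opens to the left, towards the robot, and the mat is at the bottom near (283,365). I'll check the olive tin in enlarged crops.

Run:
```python
import cv2,numpy as np
a=cv2.imread('pics/scene0.png');b=cv2.imread('pics/side0.png');w=cv2.imread('pics/wrist0.png')
c1=cv2.resize(a[250:350,320:440],None,fx=6,fy=6,interpolation=cv2.INTER_CUBIC);cv2.imwrite('pics/c_scene.png',c1)
c2=cv2.resize(b[230:330,170:300],None,fx=6,fy=6,interpolation=cv2.INTER_CUBIC);cv2.imwrite('pics/c_side.png',c2)
cv2.imwrite('pics/c_wr.png',cv2.resize(w[130:270,210:370],None,fx=4,fy=4,interpolation=cv2.INTER_CUBIC))
cv2.imwrite('pics/c_mat.png',cv2.resize(np.hstack([a[160:220,100:220],b[150:210,240:360]]),None,fx=3,fy=3,interpolation=cv2.INTER_CUBIC))
```

```text
(no output)
```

View pics/c_scene.png

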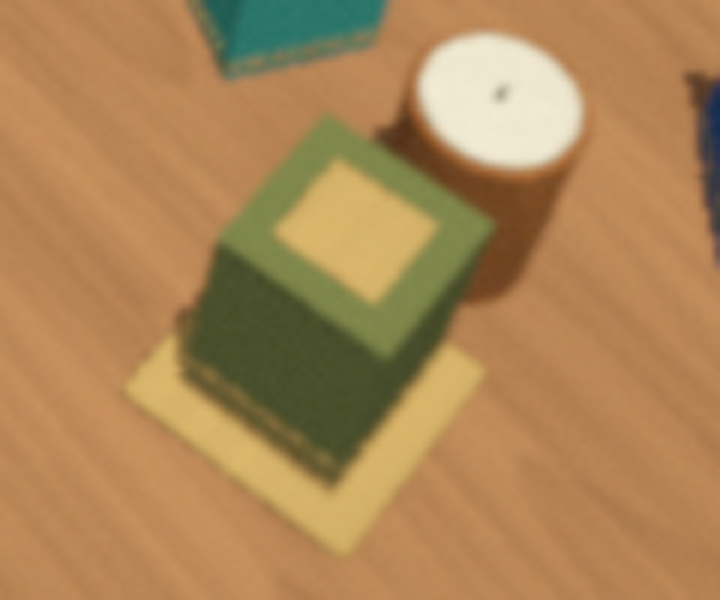

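View pics/c_side.png

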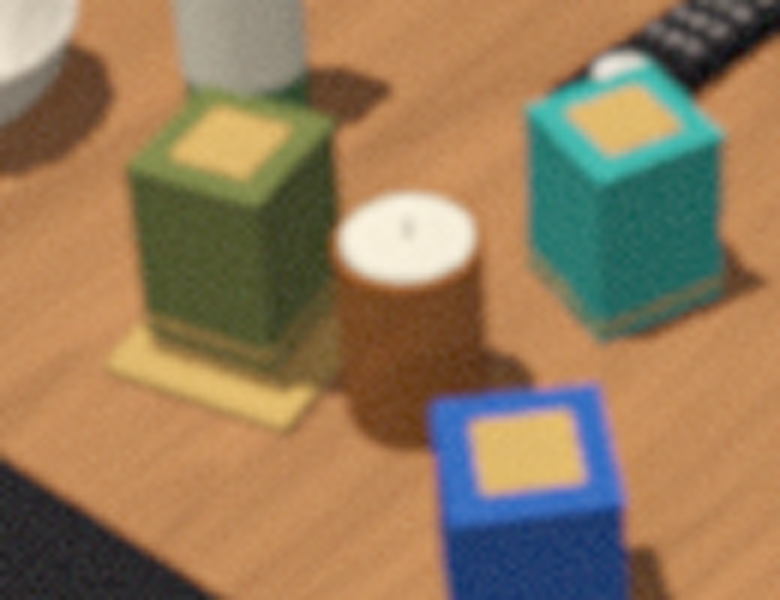

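View pics/c_wr.png

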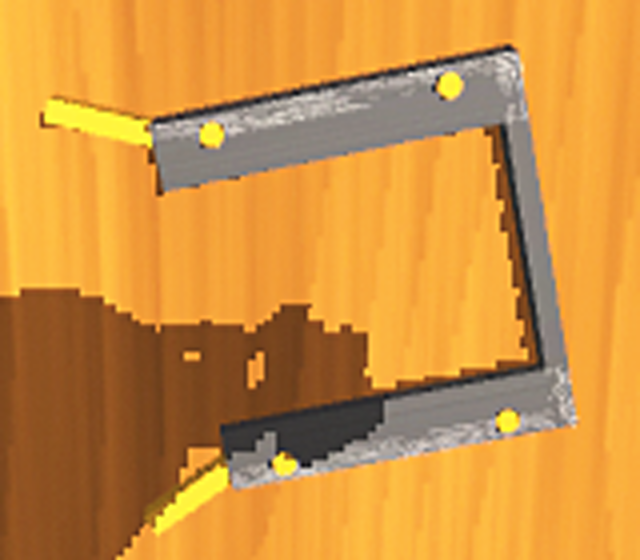

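View pics/c_mat.png

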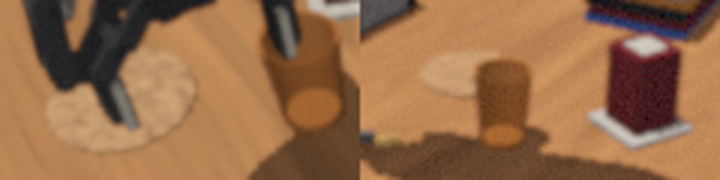

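```bash
cat > h.py <<'E'
import numpy as np,cv2
from scipy.optimize import least_squares
from scipy.spatial.transform import Rotation as Ro
def px(cal,X):
    X=np.atleast_2d(X); c=X@np.array(cal['R']).T+np.array(cal['t']); s=c[:,:2]/c[:,2:]
    s=s*(1+cal['k1']*(s**2).sum(1,keepdims=True))
    return s*[cal['fx'],cal['fy']]+[cal['cx'],cal['cy']]
def ray(cal,p,z):
    p=np.atleast_2d(np.array(p,float)); d=(p-[cal['cx'],cal['cy']])/[cal['fx'],cal['fy']]; s=d.copy()
    for _ in range(5): s=d/(1+cal['k1']*(s**2).sum(1,keepdims=True))
    R=np.array(cal['R']);C=-R.T@np.array(cal['t']); v=np.c_[s,np.ones(len(s))]@R
    return C+v*((z-C[2])/v[:,2])[:,None]
def crop(p,f,x0,y0): return (np.array(p,float)+.5)/f-.5+[x0,y0]
def place(pose,L):
    x,y,a=pose; c,s=np.cos(a),np.sin(a); L=np.array(L,float)
    return np.c_[x+c*L[:,0]-s*L[:,1],y+s*L[:,0]+c*L[:,1],L[:,2]]
def fit(obs,x0):
    # obs: list of (cal, local pts, pixels)
    f=lambda p:np.concatenate([(px(c,place(p,L))-np.array(P)).ravel() for c,L,P in obs])
    r=least_squares(f,x0,loss='soft_l1',f_scale=1); return r.x,f(r.x).reshape(-1,2)
E
python3 - <<'E'
from station import ctrl
from h import *
S=ctrl.get_calibration('scene');D=ctrl.get_calibration('side');W=ctrl.get_calibration('wrist')
np.set_printoptions(precision=4,suppress=True)
sl=crop([(327,113),(497,222),(387,360),(217,240)],6,320,250); sf=crop([(124,390),(487,373),(346,557)],6,320,250)
dl=crop([(205,90),(333,122),(262,205),(131,168)],6,170,230); df=crop([(109,364),(289,432)],6,170,230)
print(ray(S,sl,.098),'\n',ray(S,sf,.003),'\n',ray(D,dl,.098),'\n',ray(D,df,.002))
h=crop([(162,190),(222,425),(498,125),(540,367),(155,120),(232,488),(513,46),(576,425)],4,210,130)
print('holder',ray(W,h,.014))
print('C',-W['R'].T@W['t'])
print('mat', ray(S,crop([(47,115),(195,85),(120,48),(115,152)],3,100,160),.004), ray(D,crop([(420-360,73)],3,240,150),.004))
E
```

```text
[[0.3742 0.2578 0.098 ]
 [0.3605 0.3137 0.098 ]
 [0.4183 0.3266 0.098 ]
 [0.4309 0.2709 0.098 ]] 
 [[0.4446 0.2606 0.003 ]
 [0.3457 0.3236 0.003 ]
 [0.4259 0.3414 0.003 ]] 
 [[0.4272 0.2756 0.098 ]
 [0.3729 0.2608 0.098 ]
 [0.3592 0.3137 0.098 ]
 [0.4139 0.3274 0.098 ]] 
 [[0.4278 0.3398 0.002 ]
 [0.3448 0.3245 0.002 ]]
holder [[ 0.5972 -0.004   0.014 ]
 [ 0.6117 -0.0672  0.014 ]
 [ 0.6811  0.0125  0.014 ]
 [ 0.6949 -0.051   0.014 ]
 [ 0.5958  0.0137  0.014 ]
 [ 0.6142 -0.0852  0.014 ]
 [ 0.684   0.0319  0.014 ]
 [ 0.7052 -0.0672  0.014 ]]
C [0.625  0.0709 0.3736]
mat [[ 0.6872 -0.2937  0.004 ]
 [ 0.5752 -0.2552  0.004 ]
 [ 0.6084 -0.3341  0.004 ]
 [ 0.6581 -0.2231  0.004 ]] [[ 0.6744 -0.2365  0.004 ]]
```

Run:
```python
from station import ctrl
from h import *
S=ctrl.get_calibration('scene');D=ctrl.get_calibration('side');W=ctrl.get_calibration('wrist')
np.set_printoptions(precision=4,suppress=True)
q=.029;k=.042
sl=crop([(327,113),(497,222),(387,360),(217,240)],6,320,250); sf=crop([(124,390),(487,373),(346,557)],6,320,250)
dl=crop([(333,122),(262,205),(131,168),(205,90)],6,170,230); df=crop([(109,364),(289,432)],6,170,230)
# corners order: S list: (-,-),(-,+),(+,+),(+,-)
T=lambda L,z:[(x,y,z) for x,y in L]
L=[(-q,-q),(-q,q),(q,q),(q,-q)]
p,r=fit([(S,T(L,.098),sl),(S,T([(k,-k),(-k,k),(k,k)],.002),sf),(D,T(L,.098),dl),(D,T([(k,k),(-k,k)],.001),df)],[.395,.293,.23])
print('tin',p,np.degrees(p[2]));print(r)
# others
for n,c,P,z in [('candleS',S,crop([(500,103)],6,320,250),.08),('candleD',D,crop([(406,238)],6,170,230),.08),
 ('bottletopS',S,[(292,239)],.205),('bottletopD',D,[(206,183)],.205),('bottleBaseS',S,[(291,305)],0),
 ('tealtopS',S,[(370,223)],.098),('bluetopS',S,[(463,260)],.098),('tumblerD',D,[(289,176)],.085),('tumblerbaseS',S,[(205,195)],.0),('winetopS',S,[(213,128)],.098),('winetopD',D,[(335,168)],.098),
 ('remoteS',S,[(278,200),(294,198),(325,238),(310,246)],.018),('bowl',S,[(268,358)],.05)]:
  print(n,ray(c,P,z)[:,:2])
```

```text
tin [0.3953 0.2921 0.226 ] 12.951213451758171
[[ 0.064  -0.3856]
 [ 0.0604  0.0215]
 [ 0.6089 -0.3069]
 [ 0.1534 -0.5051]
 [-0.4754  0.5137]
 [ 0.1433  0.0092]
 [-0.0448  0.9407]
 [ 0.8531 -0.8191]
 [-0.4765 -0.2037]
 [-0.7766 -0.6447]
 [ 0.7859 -1.4922]
 [-0.4742  1.1151]
 [ 0.2931  0.068 ]]
candleS [[0.3171 0.2797]]
candleD [[0.3196 0.2801]]
bottletopS [[0.505  0.1814]]
bottletopD [[0.4918 0.1908]]
bottleBaseS [[0.5088 0.1877]]
tealtopS [[0.3052 0.1755]]
bluetopS [[0.2293 0.3388]]
tumblerD [[ 0.4885 -0.1553]]
tumblerbaseS [[ 0.5036 -0.1785]]
winetopS [[ 0.4083 -0.2816]]
winetopD [[ 0.3893 -0.2675]]
remoteS [[ 0.3761 -0.0449]
 [ 0.3413 -0.0278]
 [ 0.358   0.1085]
 [ 0.3981  0.1064]]
bowl [[0.6139 0.2646]]
```

The crops confirm the olive tin on its brass foot, centred near (0.395, 0.292) with its faces at 13°. The candle is on its robot side at (0.318, 0.280), so I'll straddle it along the other pair of faces, with the wrist camera pointing forward. First I'll travel high, over the bottle.

```bash
cat > plan.py <<'E'
import sys,json,os
from h import *
from station import ctrl
def Rt(yaw): return Ro.from_euler('z',yaw,degrees=True)*Ro.from_euler('y',90,degrees=True)
def load(): return json.load(open('cmd.json')) if os.path.exists('cmd.json') else [.625,0,.405,0.]
def rel(c,t):
    R=Rt(c[3]); d=R.inv().apply(np.array(t[:3])-np.array(c[:3]))/.4; w=(R.inv()*Rt(t[3])).as_rotvec()/np.pi
    return np.r_[d,w]
# usage: plan.py x y z yaw [n]  : prints rows for n equal way points from commanded pose; 'set' commits
if __name__=='__main__':
    a=sys.argv; c=load()
    if a[1]=='set': json.dump([float(v) for v in a[2:6]],open('cmd.json','w'))
    else:
        t=[float(v) for v in a[1:5]]; n=int(a[5]) if len(a)>5 else 1
        for i in range(1,n+1):
            m=[c[j]+(t[j]-c[j])*i/n for j in range(4)]; print(np.round(rel(c,m),4).tolist())
        o=ctrl.get_obs(); print('t',o['time_s'],'ee',o['ee_pos'].round(4),'cmd',c,'F',o['wrist_force'].round(2))
E
python3 plan.py .55 .1 .455 -28
```

```text
[-0.125, 0.25, -0.1875, 0.1556, 0.0, -0.0]
t 0.15 ee [ 0.6248 -0.      0.4041] cmd [0.625, 0, 0.405, 0.0] F [-0.37  0.27 -0.38]
```

>>> {"name": "servo_tool", "arguments": {
  "moves": [-1,-0.125,0.25,-0.1875,0.1556,0,0,-1,-0.125,0.25,-0.1875,0.1556,0,0,-1,-0.125,0.25,-0.1875,0.1556,0,0,-1,-0.125,0.25,-0.1875,0.1556,0,0]
}}

```text
time_s: 0.48
ee_pos: [0.5469, 0.1064, 0.4567]
tool_rot: [2.107, 1.565, 1.621]
wrist_force: [-0.1, 0.5, -1.0]
opening: 0.0856
```

```bash
python3 plan.py set .55 .1 .455 -28; python3 plan.py .43 .247 .43 -60
```

```text
[0.0625, 0.1836, -0.4374, 0.1778, 0.0, -0.0]
t 0.4833 ee [0.5469 0.1064 0.4567] cmd [0.55, 0.1, 0.455, -28.0] F [-0.08  0.54 -0.99]
```

>>> {"name": "servo_tool", "arguments": {
  "moves": [-1,0.0625,0.1836,-0.4374,0.1778,0,0,-1,0.0625,0.1836,-0.4374,0.1778,0,0,-1,0.0625,0.1836,-0.4374,0.1778,0,0,-1,0.0625,0.1836,-0.4374,0.1778,0,0,-1,0.0625,0.1836,-0.4374,0.1778,0,0]
}}

```text
time_s: 0.9
ee_pos: [0.4266, 0.2505, 0.429]
tool_rot: [-2.457, 1.568, 2.778]
wrist_force: [-0.5, 0.4, -0.7]
opening: 0.0854
```

```bash
python3 plan.py set .43 .247 .43 -60; python3 plan.py .395 .292 .34 -77
```

```text
[0.225, -0.0195, -0.1412, 0.0944, 0.0, -0.0]
t 0.9 ee [0.4266 0.2505 0.429 ] cmd [0.43, 0.247, 0.43, -60.0] F [-0.49  0.45 -0.66]
```

>>> {"name": "servo_tool", "arguments": {
  "moves": [-1,0.225,-0.0195,-0.1412,0.0944,0,0,-1,0.225,-0.0195,-0.1412,0.0944,0,0,-1,0.225,-0.0195,-0.1412,0.0944,0,0,-1,0.225,-0.0195,-0.1412,0.0944,0,0,-1,0.225,-0.0195,-0.1412,0.0944,0,0]
}}

```text
time_s: 1.32
ee_pos: [0.3948, 0.2922, 0.3392]
tool_rot: [-0.924, 1.569, -2.264]
wrist_force: [-0.2, -0.8, 0.8]
opening: 0.0856
```

```bash
python3 plan.py set .395 .292 .34 -77
cat > snap.py <<'E'
import sys
from h import *
from station import ctrl
import json
n,f=sys.argv[1:3]
c=ctrl.get_calibration(n); im=ctrl.capture(n); cv2.imwrite(f'pics/{f}.png',im[:,:,::-1])
json.dump({k:(v.tolist() if hasattr(v,'tolist') else v) for k,v in c.items()},open(f'pics/{f}.json','w'))
o=ctrl.get_obs(); print(o['time_s'],o['ee_pos'].round(4),o['tool_rot'].round(3),o['wrist_force'].round(2),o['opening'])
E
python3 snap.py wrist w1
```

```text
1.3667 [0.3958 0.2916 0.3403] [ 1.026  1.57  -0.317] [0.93 0.56 0.42] 0.08511136376859517
```

View pics/w1.png

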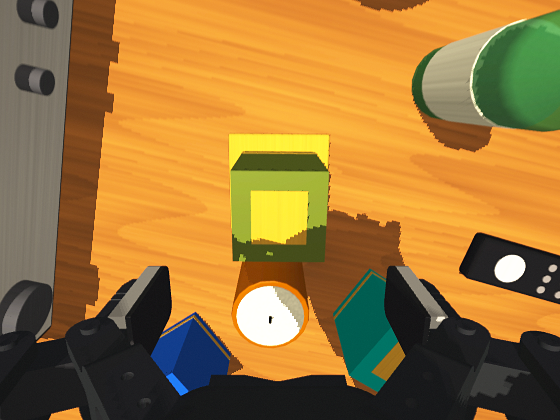

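The wrist view shows the lid top between about (231,170) and (326,261), square to the jaws. The candle is below it at (270,315), and the paths for the fingers on the left and right are clear.

```bash
python3 - <<'E'
import json
from h import *
c=json.load(open('pics/w1.json'))
P=ray(c,[(231,170),(328.5,170),(325,261),(233,261)],.098);print(P.round(4),P.mean(0).round(4))
q=.029
L=[(q,q,.098),(q,-q,.098),(-q,-q,.098),(-q,q,.098)]
print(fit([(c,L,[(231,170),(328.5,170),(325,261),(233,261)]),(c,[(.042,.042,.006),(.042,-.042,.006)],[(229,135),(330,135)])],[.395,.292,.22]))
E
python3 plan.py .395 .292 .222 -77 4
```

```text
[[0.4193 0.3253 0.098 ]
 [0.4323 0.2696 0.098 ]
 [0.3756 0.2562 0.098 ]
 [0.3623 0.3129 0.098 ]] [0.3974 0.291  0.098 ]
(array([0.39719612, 0.29087653, 0.22520113]), array([[-0.58407556,  0.38848682],
       [ 0.61962329,  0.84586246],
       [ 0.01340855,  0.28683149],
       [ 0.31703961, -0.09187625],
       [-1.06310195, -1.43083607],
       [ 0.30147464, -0.93562385]]))
[0.0738, 0.0, -0.0, 0.0, 0.0, 0.0]
[0.1475, 0.0, -0.0, 0.0, 0.0, 0.0]
[0.2213, 0.0, -0.0, 0.0, 0.0, 0.0]
[0.295, 0.0, -0.0, 0.0, 0.0, 0.0]
t 1.3667 ee [0.3958 0.2916 0.3403] cmd [0.395, 0.292, 0.34, -77.0] F [0.93 0.56 0.42]
```

```bash
python3 plan.py .3965 .2913 .217 -77 3
```

```text
[0.1025, 0.0011, 0.0008, 0.0, 0.0, 0.0]
[0.205, 0.0022, 0.0017, 0.0, 0.0, 0.0]
[0.3075, 0.0033, 0.0025, 0.0, 0.0, 0.0]
t 1.3667 ee [0.3958 0.2916 0.3403] cmd [0.395, 0.292, 0.34, -77.0] F [0.93 0.56 0.42]
```

>>> {"name": "servo_tool", "arguments": {
  "moves": [-1,0.07,0.0033,0.0025,0,0,0,-1,0.14,0.0033,0.0025,0,0,0,-1,0.21,0.0033,0.0025,0,0,0,-1,0.27,0.0033,0.0025,0,0,0,-1,0.3075,0.0033,0.0025,0,0,0]
}}

```text
time_s: 1.78
ee_pos: [0.3984, 0.2902, 0.2164]
tool_rot: [1.703, 1.569, 0.357]
wrist_force: [-0.3, -0.9, -0.4]
opening: 0.0853
```

>>> {"name": "servo_tool", "arguments": {
  "moves": [1,0,0,0,0,0,0,1,0,0,0,0,0,0,1,0,0,0,0,0,0,1,0,0,0,0,0,0,1,0,0,0,0,0,0]
}}

```text
time_s: 2.2
ee_pos: [0.3977, 0.2912, 0.2185]
tool_rot: [1.786, 1.567, 0.441]
wrist_force: [0.7, -1.4, 8.2]
opening: 0.0573
```

```bash
python3 plan.py set .3965 .2913 .217 -77; python3 snap.py scene s1;python3 snap.py side d1; python3 plan.py .3965 .2913 .35 -77
python3 - <<'E'
import cv2,numpy as np
a=cv2.imread('pics/s1.png')[220:360,300:440];b=cv2.imread('pics/d1.png')[190:330,150:290]
cv2.imwrite('pics/g1.png',cv2.resize(np.hstack([a,b]),None,fx=2.8,fy=2.8))
E
```

```text
2.25 [0.3977 0.2912 0.2185] [1.774 1.567 0.429] [ 0.87 -2.45  8.32] 0.057583095523883125
2.3 [0.3977 0.2913 0.2185] [1.763 1.567 0.418] [ 0.73 -0.4   7.89] 0.05726311235915481
[-0.3325, -0.0, 0.0, 0.0, 0.0, 0.0]
t 2.3 ee [0.3977 0.2913 0.2185] cmd [0.3965, 0.2913, 0.217, -77.0] F [ 0.73 -0.4   7.89]
```

View pics/g1.png

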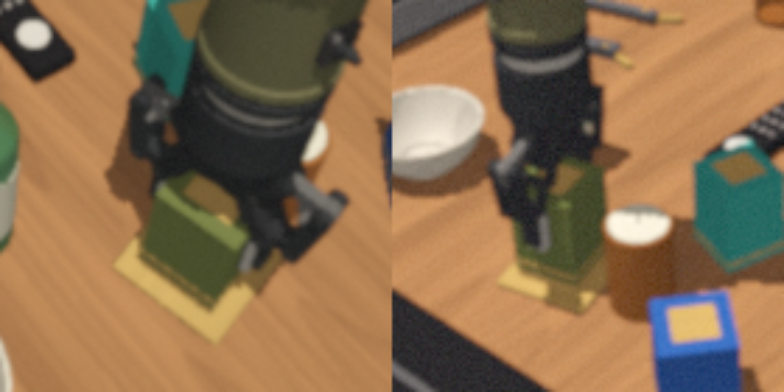

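Gripped: the opening is 57 mm and the fingers are on the two faces away from the candle. Next I'll lift it straight up, above bottle height.

>>> {"name": "servo_tool", "arguments": {
  "moves": [1,-0.02,0,0,0,0,0,1,-0.06,0,0,0,0,0,1,-0.12,0,0,0,0,0,1,-0.2,0,0,0,0,0,1,-0.28,0,0,0,0,0]
}}

```text
time_s: 2.72
ee_pos: [0.3956, 0.2909, 0.3298]
tool_rot: [-1.241, 1.568, -2.585]
wrist_force: [-0.3, -0.1, -6.4]
opening: 0.0576
```

>>> {"name": "servo_tool", "arguments": {
  "moves": [1,-0.08,0,0,0,0,0,1,-0.16,0,0,0,0,0,1,-0.24,0,0,0,0,0,1,-0.3,0,0,0,0,0,1,-0.3,0,0,0,0,0]
}}

```text
time_s: 3.13
ee_pos: [0.397, 0.2915, 0.4535]
tool_rot: [2.082, 1.562, 0.739]
wrist_force: [1.0, 0.5, -5.9]
opening: 0.0571
```

```bash
python3 plan.py set .3965 .2913 .449 -77; python3 snap.py scene s2;python3 snap.py wrist w2; python3 plan.py .53 -.051 .449 -78.5 10
```

```text
3.1833 [0.3964 0.2913 0.4509] [2.132 1.566 0.788] [ 0.26 -0.03 -5.2 ] 0.057050742761749186
3.2333 [0.3957 0.291  0.4491] [-3.024  1.57   1.915] [ 0.34 -1.26 -6.42] 0.057702806479115853
[0.0, 0.0133, 0.0909, 0.0008, -0.0, 0.0]
[0.0, 0.0265, 0.1818, 0.0017, -0.0, 0.0]
[0.0, 0.0398, 0.2727, 0.0025, -0.0, 0.0]
[0.0, 0.0531, 0.3636, 0.0033, -0.0, 0.0]
[0.0, 0.0663, 0.4544, 0.0042, -0.0, 0.0]
[0.0, 0.0796, 0.5453, 0.005, 0.0, 0.0]
[0.0, 0.0929, 0.6362, 0.0058, -0.0, 0.0]
[0.0, 0.1062, 0.7271, 0.0067, -0.0, 0.0]
[0.0, 0.1194, 0.818, 0.0075, -0.0, 0.0]
[0.0, 0.1327, 0.9089, 0.0083, -0.0, 0.0]
t 3.2333 ee [0.3957 0.291  0.4491] cmd [0.3965, 0.2913, 0.449, -77.0] F [ 0.34 -1.26 -6.42]
```

View pics/s2.png

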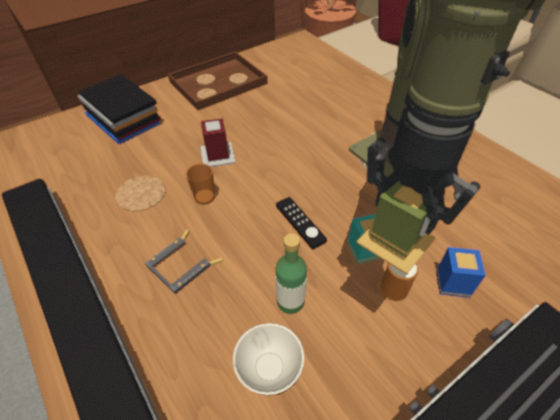

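View pics/w2.png

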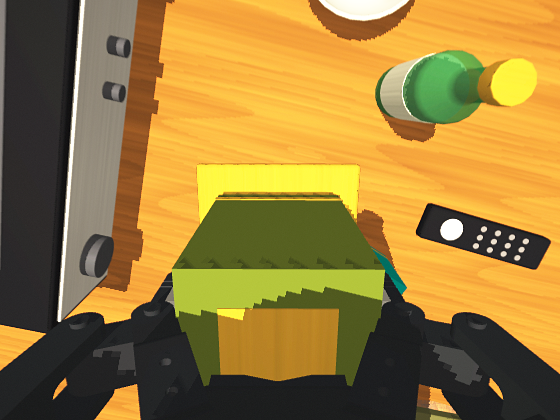

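The tin is held level with its foot square. The candle, turquoise box and bottle haven't moved, and the scene view now shows the mat at (141,193) and the holder clear of the arm. I'll refine those two poses.

Run:
```python
import cv2,numpy as np
a=cv2.imread('pics/s2.png')
cv2.imwrite('pics/c2.png',cv2.resize(a[165:300,105:235],None,fx=5.5,fy=4.4*1.25,interpolation=cv2.INTER_CUBIC)[:600])
```

```text
(no output)
```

View pics/c2.png

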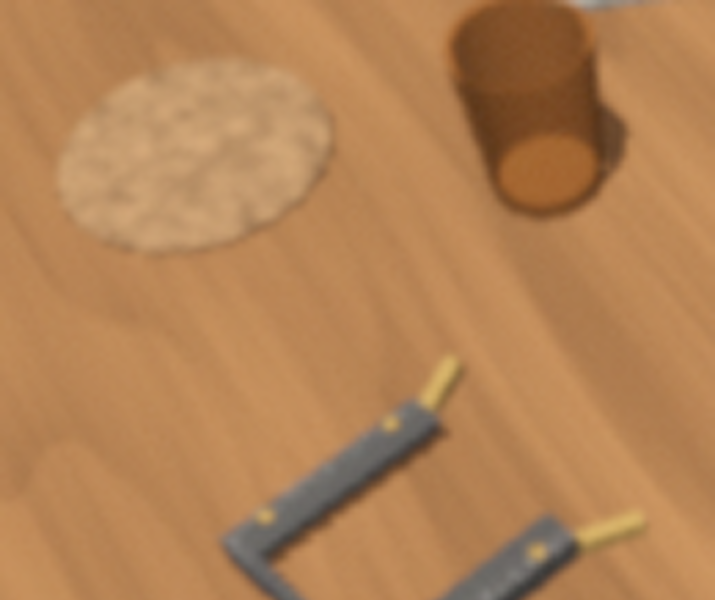

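```bash
python3 - <<'E'
from station import ctrl
from h import *
np.set_printoptions(precision=4,suppress=True)
S=ctrl.get_calibration('scene')
P=ray(S,crop([(57,165),(332,130),(225,57),(165,253)],5.5,105,165),.004)[:,:2]
f=least_squares(lambda c:np.hypot(*(P-c[:2]).T)-.06,[.63,-.27]);print('mat',f.x,f.fun)
# holder: outer corners in wrist0
W={'fx':363.3179,'fy':363.3179,'cx':277.4998,'cy':205.6057,'k1':-.00119,'R':np.array([[0.9999996575402951, 4.6136419624208645e-05, -0.0008263115178188163], [0.00027542594388820256, -0.9600832799569067, 0.2797141749853565], [-0.0007804228617416784, -0.2797143067821522, -0.9600829638742364]]),'t':[-0.624624533706806, -0.03663074226338166, 0.3788981184716452]}
h=crop([(157,126),(232,488),(515,55),(576,425)],4,210,130)
for b in (.049,.05,.051): print(b,fit([(W,[(-.045,b,.014),(-.045,-b,.014),(.048,b,.014),(.048,-b,.014)],h)],[.648,-.027,.2]))
s=crop([(225,537),(270,557),(415,400),(442,425),(580,545),(550,515)],5.5,105,165)
print(ray(S,s,.014))
E
python3 plan.py .53 -.051 .449 -78.5 10|tail -1
```

```text
mat [ 0.6304 -0.2777] [0.0003 0.0002 0.0013 0.0013]
0.049 (array([ 0.6485, -0.0279,  0.1944]), array([[-1.2168,  0.6738],
       [-0.2124, -0.4938],
       [ 1.8016,  0.2594],
       [ 0.0843, -0.4521]]))
0.05 (array([ 0.6484, -0.028 ,  0.1964]), array([[-1.685 , -0.0802],
       [-0.0772,  0.5155],
       [ 1.3532, -0.7055],
       [ 0.1235,  0.4206]]))
0.051 (array([ 0.6482, -0.0282,  0.1994]), array([[-2.2092, -0.6252],
       [ 0.1046,  1.6847],
       [ 0.8177, -1.5505],
       [ 0.1857,  1.3765]]))
[[ 0.7028 -0.065   0.014 ]
 [ 0.6926 -0.0464  0.014 ]
 [ 0.6148 -0.0827  0.014 ]
 [ 0.6116 -0.065   0.014 ]
 [ 0.5946  0.0177  0.014 ]
 [ 0.5973 -0.0013  0.014 ]]
t 3.2333 ee [0.3957 0.291  0.4491] cmd [0.3965, 0.2913, 0.449, -77.0] F [ 0.34 -1.26 -6.42]
```

```bash
python3 plan.py .5209 -.0532 .449 -78.7 10|sed -n '2p;5p;8p;10p'
```

```text
[0.0, 0.0219, 0.1818, 0.0019, -0.0, 0.0]
[0.0, 0.0546, 0.4546, 0.0047, -0.0, 0.0]
[0.0, 0.0874, 0.7273, 0.0076, -0.0, -0.0]
[0.0, 0.1093, 0.9091, 0.0094, 0.0, 0.0]
```

>>> {"name": "servo_tool", "arguments": {
  "moves": [1,0,0.007,0.06,0.001,0,0,1,0,0.018,0.15,0.002,0,0,1,0,0.03,0.25,0.003,0,0,1,0,0.042,0.35,0.004,0,0,1,0,0.054,0.45,0.005,0,0]
}}

```text
time_s: 3.65
ee_pos: [0.4571, 0.1191, 0.4466]
tool_rot: [-1.467, 1.565, -2.826]
wrist_force: [0.5, 0.4, -5.9]
opening: 0.0574
```

>>> {"name": "servo_tool", "arguments": {
  "moves": [1,0,0.0125,0.1,0.001,0,0,1,0,0.025,0.2,0.002,0,0,1,0.03,0.0375,0.3,0.003,0,0,1,0.08,0.048,0.4,0.004,0,0,1,0.15,0.055,0.459,0.0044,0,0]
}}

```text
time_s: 4.07
ee_pos: [0.5185, -0.0582, 0.388]
tool_rot: [0.589, 1.568, -0.788]
wrist_force: [1.8, -0.3, -5.3]
opening: 0.0576
```

```bash
python3 plan.py set .5209 -.0532 .389 -78.7; python3 snap.py wrist w3; python3 plan.py .5209 -.0532 .26 -78.7
```

```text
4.1167 [ 0.5175 -0.0631  0.3818] [-0.968  1.561 -2.352] [  3.32  -7.01 -11.62] 0.05735613912089301
[0.3225, 0.0, -0.0, 0.0, 0.0, 0.0]
t 4.1167 ee [ 0.5175 -0.0631  0.3818] cmd [0.5209, -0.0532, 0.389, -78.7] F [  3.32  -7.01 -11.62]
```

View pics/w3.png

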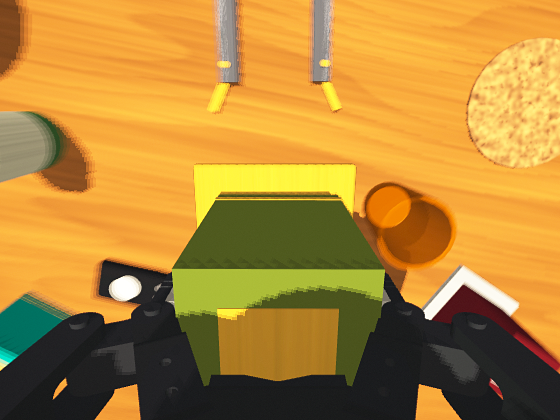

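The picture was taken during a small overshoot. The holder's mouth is at (220–330, 90), the tumbler at (405,225) is to the right of the path, and the mat is at (520,105). I'll descend and let it settle before measuring again.

>>> {"name": "servo_tool", "arguments": {
  "moves": [1,0.05,0,0,0,0,0,1,0.12,0,0,0,0,0,1,0.2,0,0,0,0,0,1,0.26,0,0,0,0,0,1,0.3,0,0,0,0,0]
}}

```text
time_s: 4.53
ee_pos: [0.5158, -0.0535, 0.2644]
tool_rot: [-1.9, 1.562, 3.01]
wrist_force: [-0.1, 0.9, -6.3]
opening: 0.0575
```

>>> {"name": "servo_tool", "arguments": {
  "moves": [1,0,0,0,0,0,0,1,0,0,0,0,0,0,1,0,0,0,0,0,0]
}}

```text
time_s: 4.78
ee_pos: [0.518, -0.0541, 0.2688]
tool_rot: [-1.668, 1.57, -3.041]
wrist_force: [0.7, 0.1, -5.2]
opening: 0.0575
```

```bash
python3 plan.py set .5209 -.0532 .269 -78.7; python3 snap.py wrist w4
```

```text
4.8333 [ 0.5183 -0.0541  0.2693] [ 1.258  1.57  -0.115] [ 0.6  -0.27 -6.21] 0.05763473962403077
```

View pics/w4.png

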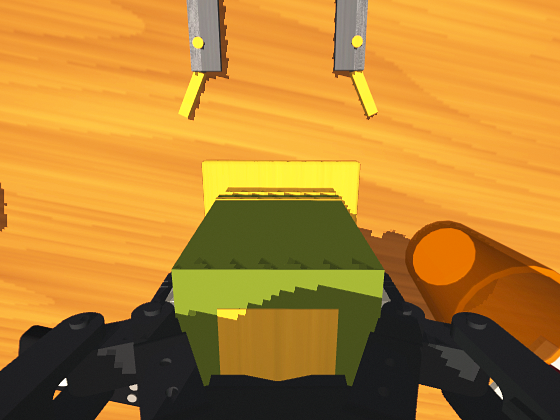

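Run:
```python
import cv2,numpy as np
a=cv2.imread('pics/w4.png')
cv2.imwrite('pics/c4.png',cv2.resize(a[0:200,170:390],None,fx=3.0,fy=3.0,interpolation=cv2.INTER_NEAREST))
```

```text
(no output)
```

View pics/c4.png

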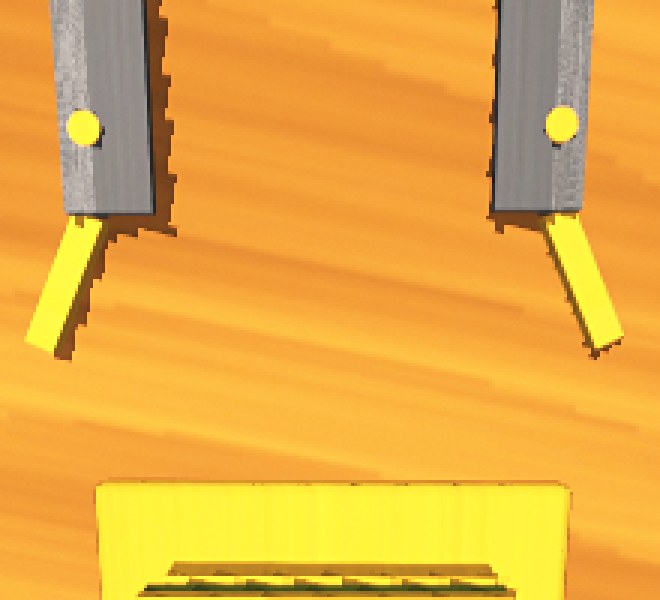

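Run:
```python
import json
from h import *
np.set_printoptions(precision=4,suppress=True)
c=json.load(open('pics/w4.json'))
f=ray(c,crop([(97,485),(571,487)],3,170,0),.0575);print('foot',f,np.degrees(np.arctan2(f[0,0]-f[1,0],f[1,1]-f[0,1]))*1, np.linalg.norm(f[0]-f[1]))
d=(f[0]-f[1])[:2]; a=np.arctan2(-d[0],d[1]); print('foot yaw deg',np.degrees(a),'centre',f[:,:2].mean(0)-.042*np.array([np.cos(a),np.sin(a)]))
h=ray(c,crop([(66,214),(153,214),(497,212),(581,211),(52,0),(147,0),(500,0),(593,0)],3,170,0),.014);print('rails',h)
for i,j in((0,3),(1,2)): 
    d=(h[i]-h[j])[:2]; a=np.arctan2(-d[0],d[1]); print(np.degrees(a),np.linalg.norm(d),h[[i,j],:2].mean(0))
for i in range(4):
    d=(h[i+4]-h[i])[:2]; print(np.degrees(np.arctan2(d[1],d[0])))
m0=h[:4,:2].mean(0);m1=h[4:,:2].mean(0);print(m0,m1,np.degrees(np.arctan2(*(m1-m0)[::-1])))
for n in('w2','w3'):
    print(n)
f=ray(json.load(open('pics/w2.json')),[(197,164),(360,164)],.449-.2185+.006);print(f);
```

```text
foot [[ 0.5516 -0.0091  0.0575]
 [ 0.5668 -0.0867  0.0575]] -168.92997726085278 0.07910562495549843
foot yaw deg 11.070022739147225 centre [ 0.518 -0.056]
rails [[ 0.594   0.0117  0.014 ]
 [ 0.5973 -0.0048  0.014 ]
 [ 0.6107 -0.07    0.014 ]
 [ 0.614  -0.0859  0.014 ]
 [ 0.6303  0.0191  0.014 ]
 [ 0.6337  0.0019  0.014 ]
 [ 0.6464 -0.0618  0.014 ]
 [ 0.6498 -0.0785  0.014 ]]
11.615682033874135 0.09960501542073884 [ 0.604  -0.0371]
11.615198921543543 0.06653778459095734 [ 0.604  -0.0374]
11.516940979278136
10.51433049283737
12.985242766877093
11.61207383363418
[ 0.604  -0.0373] [ 0.64   -0.0298] 11.654057084575092
w2
w3
[[0.4268 0.3408 0.2365]
 [0.4456 0.2597 0.2365]]
```

```bash
python3 snap.py side d4; python3 snap.py scene s4
python3 - <<'E'
import cv2,numpy as np
a=cv2.imread('pics/d4.png')[100:240,190:330];b=cv2.imread('pics/s4.png')[100:240,150:290]
cv2.imwrite('pics/g4.png',cv2.resize(np.hstack([a,b]),None,fx=2.8,fy=4*.7,interpolation=cv2.INTER_CUBIC))
E
```

```text
4.8833 [ 0.5184 -0.0541  0.2696] [ 1.28   1.569 -0.093] [ 1.15  0.5  -4.73] 0.057638566246813204
4.9333 [ 0.5184 -0.0541  0.2697] [ 1.315  1.569 -0.059] [ 0.02  0.36 -5.63] 0.05772974109865067
```

View pics/g4.png

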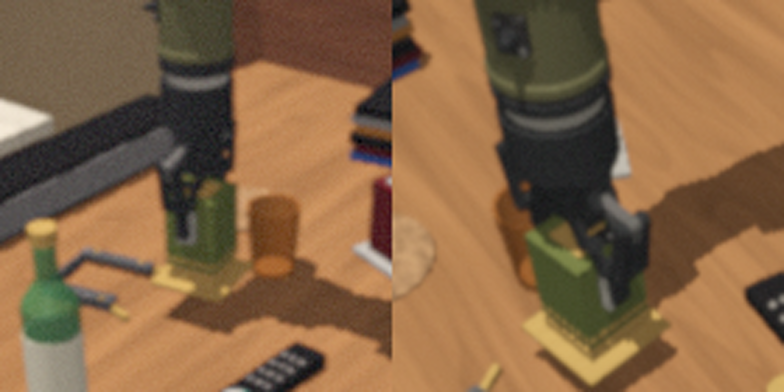

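The tin crept a few millimetres out of its lid when the descent stopped: a gap shows above the foot in both views. I'll set it down in free space before the mouth and press gently to seat it again.

```bash
python3 - <<'E'
import json
from h import *
np.set_printoptions(precision=4,suppress=True)
c=json.load(open('pics/w4.json'))
for z in (.044,.047,.05):
    f=ray(c,crop([(97,485),(571,487)],3,170,0),z)
    d=(f[0]-f[1])[:2]; a=np.arctan2(-d[0],d[1]); print(z,np.linalg.norm(d),'yaw',np.degrees(a),'centre',f[:,:2].mean(0)-.042*np.array([np.cos(a),np.sin(a)]))
E
python3 plan.py .5209 -.0532 .218 -78.7
```

```text
0.044 0.0850131992431886 yaw 11.070022739147252 centre [ 0.5158 -0.0565]
0.047 0.08370040495703523 yaw 11.07002273914728 centre [ 0.5163 -0.0564]
0.05 0.08238761067088186 yaw 11.07002273914723 centre [ 0.5168 -0.0563]
[0.1275, 0.0, -0.0, 0.0, 0.0, 0.0]
t 4.9333 ee [ 0.5184 -0.0541  0.2697] cmd [0.5209, -0.0532, 0.269, -78.7] F [ 0.02  0.36 -5.63]
```

>>> {"name": "servo_tool", "arguments": {
  "moves": [1,0.025,0,0,0,0,0,1,0.05,0,0,0,0,0,1,0.075,0,0,0,0,0,1,0.09,0,0,0,0,0,1,0.095,0,0,0,0,0]
}}

```text
time_s: 5.35
ee_pos: [0.5175, -0.054, 0.2291]
tool_rot: [-1.886, 1.568, 3.023]
wrist_force: [0.7, 1.0, -5.0]
opening: 0.0578
```

>>> {"name": "servo_tool", "arguments": {
  "moves": [1,0.005,0,0,0,0,0,1,0.01,0,0,0,0,0,1,0.015,0,0,0,0,0,1,0.02,0,0,0,0,0,1,0.02,0,0,0,0,0]
}}

```text
time_s: 5.77
ee_pos: [0.5186, -0.0545, 0.2235]
tool_rot: [1.156, 1.568, -0.218]
wrist_force: [0.6, -0.6, 1.0]
opening: 0.0575
```

>>> {"name": "servo_tool", "arguments": {
  "moves": [1,0.005,0,0,0,0,0,1,0.01,0,0,0,0,0,1,0.015,0,0,0,0,0,1,0.018,0,0,0,0,0,1,0.018,0,0,0,0,0]
}}

```text
time_s: 6.18
ee_pos: [0.5186, -0.0544, 0.2185]
tool_rot: [1.401, 1.567, 0.027]
wrist_force: [-3.7, -0.6, 26.4]
opening: 0.0573
```

```bash
python3 plan.py set .5209 -.0532 .2158 -78.7;  python3 snap.py side d5; python3 snap.py wrist w5;python3 snap.py scene s5
python3 - <<'E'
import cv2,numpy as np
a=cv2.imread('pics/d5.png')[100:240,190:330];b=cv2.imread('pics/s5.png')[100:240,150:290]
cv2.imwrite('pics/g5.png',cv2.resize(np.hstack([a,b]),None,fx=2.8,fy=4*.7,interpolation=cv2.INTER_CUBIC))
E
```

```text
6.2333 [ 0.5186 -0.0544  0.2185] [1.395 1.567 0.021] [-2.45 -0.71 26.6 ] 0.05736040414834868
6.2833 [ 0.5186 -0.0544  0.2185] [1.4   1.567 0.026] [-3.03 -1.04 25.84] 0.057037701179528326
6.3333 [ 0.5186 -0.0544  0.2185] [1.388 1.567 0.014] [-2.76 -0.56 26.41] 0.057527403743570425
```

View pics/g5.png

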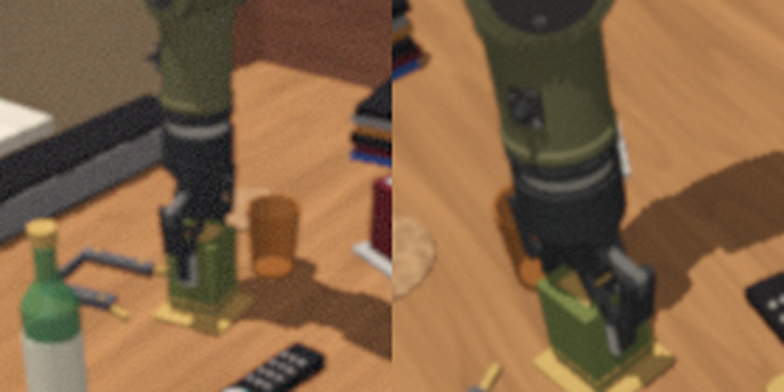

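View pics/w5.png

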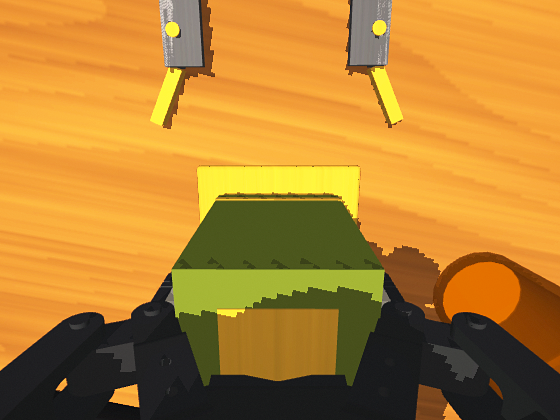

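Run:
```python
import cv2,numpy as np
a=cv2.imread('pics/w5.png')
cv2.imwrite('pics/c5.png',cv2.resize(a[0:200,140:420],None,fx=2.8,fy=2.8,interpolation=cv2.INTER_NEAREST))
```

```text
(no output)
```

View pics/c5.png

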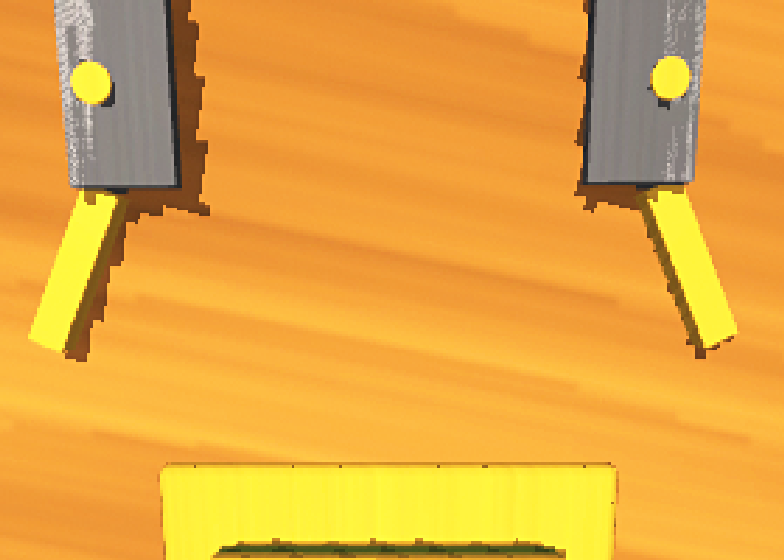

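Run:
```python
import json
from h import *
np.set_printoptions(precision=4,suppress=True)
c=json.load(open('pics/w5.json'))
f=ray(c,crop([(161,466),(616,466)],2.8,140,0),.006)
d=(f[0]-f[1])[:2]; a=np.arctan2(-d[0],d[1]); fm=f[:,:2].mean(0); print(np.linalg.norm(d),'yaw',np.degrees(a),'front mid',fm,'centre',fm-.042*np.array([np.cos(a),np.sin(a)]))
h=ray(c,crop([(70,186),(175,186),(587,183),(693,181)],2.8,140,0),.014)
d=(h[0]-h[3])[:2];b=np.arctan2(-d[0],d[1]);m=h[:,:2].mean(0);print(np.linalg.norm(d),np.linalg.norm(h[1]-h[2]),'yaw',np.degrees(b),m)
k=h[:,:2]
for yaw in (11.3,11.5,11.7):
    y=np.radians(yaw);R=np.array([[np.cos(y),np.sin(y)],[-np.sin(y),np.cos(y)]]);print(yaw,'foot front rel mouth',R@(fm-m), 'centre', R@(fm-.042*np.array([np.cos(a),np.sin(a)])-m))
```

```text
0.08226466262409339 yaw 11.280746249693713 front mid [ 0.558  -0.0475] centre [ 0.5168 -0.0557]
0.09998660932643785 0.06613544593814295 yaw 11.709908099008736 [ 0.6039 -0.037 ]
11.3 foot front rel mouth [-0.0471 -0.0012] centre [-0.0891 -0.0012]
11.5 foot front rel mouth [-0.0471 -0.0011] centre [-0.0891 -0.0009]
11.7 foot front rel mouth [-0.0471 -0.0009] centre [-0.0891 -0.0006]
```

Closed again: seated at the same height as before with 26 N of press, and the foot in the view at (197–360,166) is square to the rails. It is about 1 mm to the right of the centre line, so I'll ease off the press, correct that, and slide in.

```bash
python3 plan.py .5207 -.0524 .218 -78.5; python3 plan.py set .5207 -.0524 .218 -78.5; python3 plan.py .5697 -.0424 .218 -78.5 5
```

```text
[-0.0055, -0.0001, -0.0021, -0.0011, -0.0, 0.0]
t 6.3333 ee [ 0.5186 -0.0544  0.2185] cmd [0.5209, -0.0532, 0.2158, -78.7] F [-2.76 -0.56 26.41]
[0.0, 0.025, -0.0, 0.0, 0.0, 0.0]
[0.0, 0.05, -0.0, 0.0, 0.0, 0.0]
[0.0, 0.075, -0.0, 0.0, 0.0, 0.0]
[0.0, 0.1, -0.0001, 0.0, 0.0, 0.0]
[0.0, 0.125, -0.0001, 0.0, 0.0, 0.0]
t 6.3333 ee [ 0.5186 -0.0544  0.2185] cmd [0.5207, -0.0524, 0.218, -78.5] F [-2.76 -0.56 26.41]
```

>>> {"name": "servo_tool", "arguments": {
  "moves": [1,-0.0055,0,-0.0021,-0.0011,0,0,1,-0.0055,0,-0.0021,-0.0011,0,0,1,-0.0055,0,-0.0021,-0.0011,0,0]
}}

```text
time_s: 6.58
ee_pos: [0.5181, -0.053, 0.2186]
tool_rot: [1.716, 1.57, 0.346]
wrist_force: [-1.0, 0.1, 10.5]
opening: 0.0572
```

>>> {"name": "servo_tool", "arguments": {
  "moves": [1,0,0.015,0,0,0,0,1,0,0.035,0,0,0,0,1,0,0.055,0,0,0,0,1,0,0.075,0,0,0,0,1,0,0.09,0,0,0,0]
}}

```text
time_s: 7.0
ee_pos: [0.5513, -0.0468, 0.2186]
tool_rot: [-1.695, 1.565, -3.066]
wrist_force: [-8.1, -1.9, 14.5]
opening: 0.0571
```

>>> {"name": "servo_tool", "arguments": {
  "moves": [1,-0.002,0.015,0,0,0,0,1,-0.002,0.03,0,0,0,0,1,-0.002,0.045,0,0,0,0,1,-0.002,0.06,0,0,0,0,1,-0.002,0.07,0,0,0,0]
}}

```text
time_s: 7.42
ee_pos: [0.5801, -0.0407, 0.2186]
tool_rot: [-1.75, 1.568, -3.12]
wrist_force: [-5.2, -1.4, 8.8]
opening: 0.0573
```

```bash
python3 plan.py set .5834 -.0396 .2188 -78.5; python3 snap.py wrist w6; python3 snap.py scene s6;python3 - <<'E'
import cv2,numpy as np
b=cv2.imread('pics/s6.png')[150:290,120:260];w=cv2.imread('pics/w6.png')[0:280,140:420]
cv2.imwrite('pics/g6.png',np.hstack([cv2.resize(b,(400,400),interpolation=cv2.INTER_CUBIC),cv2.resize(w,(400,400))]))
E
```

```text
7.4667 [ 0.5809 -0.0404  0.2187] [-1.777  1.57   3.136] [-1.77 -1.65  5.82] 0.057574375187302136
7.5167 [ 0.5807 -0.0404  0.2186] [-1.862  1.57   3.052] [-1.71 -1.2   5.39] 0.05733312453267741
```

View pics/g6.png

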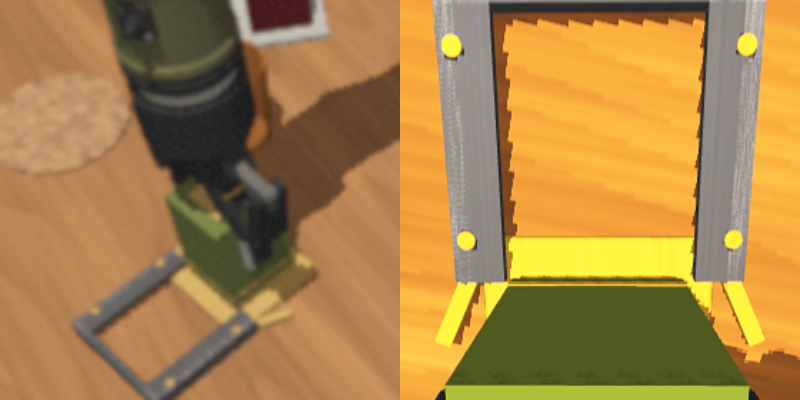

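The foot's front edge is under both rails and centred between them, seen at (510–695,237) in the crop. I'll continue inwards.

>>> {"name": "servo_tool", "arguments": {
  "moves": [1,0,0.02,0,0,0,0,1,0,0.045,0,0,0,0,1,0,0.07,0,0,0,0,1,0,0.095,0,0,0,0,1,0,0.11,0,0,0,0]
}}

```text
time_s: 7.93
ee_pos: [0.6241, -0.0316, 0.2187]
tool_rot: [-1.82, 1.57, 3.093]
wrist_force: [-4.9, -0.9, 8.3]
opening: 0.0573
```

>>> {"name": "servo_tool", "arguments": {
  "moves": [1,0,0.012,0,0,0,0,1,0,0.024,0,0,0,0,1,0,0.034,0,0,0,0,1,0,0.042,0,0,0,0,1,0,0.05,0,0,0,0]
}}

```text
time_s: 8.35
ee_pos: [0.6426, -0.028, 0.2187]
tool_rot: [-1.686, 1.568, -3.056]
wrist_force: [-4.9, -0.5, 7.6]
opening: 0.0575
```

>>> {"name": "servo_tool", "arguments": {
  "moves": [1,0,0.004,0,0,0,0,1,0,0.008,0,0,0,0,1,0,0.012,0,0,0,0,1,0,0.015,0,0,0,0,1,0,0.015,0,0,0,0]
}}

```text
time_s: 8.77
ee_pos: [0.6488, -0.0268, 0.2187]
tool_rot: [-1.68, 1.569, -3.05]
wrist_force: [-3.7, -0.9, 7.3]
opening: 0.0575
```

>>> {"name": "servo_tool", "arguments": {
  "moves": [1,0,0.003,0,0,0,0,1,0,0.006,0,0,0,0,1,0,0.009,0,0,0,0,1,0,0.009,0,0,0,0]
}}

```text
time_s: 9.1
ee_pos: [0.6517, -0.0263, 0.2188]
tool_rot: [-1.672, 1.567, -3.042]
wrist_force: [-6.1, -0.9, 9.7]
opening: 0.0571
```

>>> {"name": "servo_tool", "arguments": {
  "moves": [1,0,0.003,0,0,0,0,1,0,0.005,0,0,0,0,1,0,0.005,0,0,0,0]
}}

```text
time_s: 9.35
ee_pos: [0.6525, -0.0262, 0.2188]
tool_rot: [-1.679, 1.563, -3.049]
wrist_force: [-8.8, -1.9, 12.3]
opening: 0.0575
```

```bash
python3 snap.py wrist w7; python3 snap.py scene s7;python3 - <<'E'
import cv2,numpy as np
b=cv2.imread('pics/s7.png')[160:300,110:250];w=cv2.imread('pics/w7.png')[60:280,140:420]
cv2.imwrite('pics/g7.png',np.hstack([cv2.resize(b,(400,400),interpolation=cv2.INTER_CUBIC),cv2.resize(w,(400,400*220//280))if 0 else cv2.resize(w,(400,400))]))
E
```

```text
9.4 [ 0.6525 -0.0262  0.2188] [-1.682  1.563 -3.052] [-9.6  -1.9  12.25] 0.0573478774171398
9.45 [ 0.6525 -0.0262  0.2188] [-1.675  1.564 -3.045] [-9.57 -1.15 12.78] 0.057680276434149705
```

View pics/g7.png

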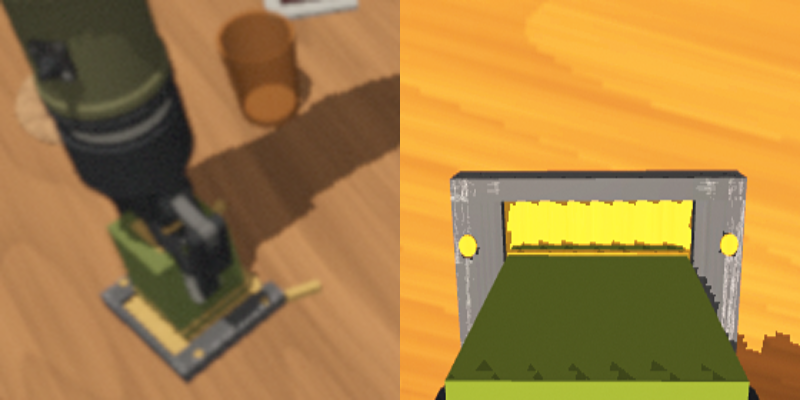

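The foot fills right up to the stop in the view, with no table visible between them, and the arm has stalled with force building. One more small push will confirm it.

>>> {"name": "servo_tool", "arguments": {
  "moves": [1,0,0.003,0,0,0,0,1,0,0.006,0,0,0,0,1,0,0.006,0,0,0,0]
}}

```text
time_s: 9.7
ee_pos: [0.6535, -0.0261, 0.219]
tool_rot: [-1.691, 1.559, -3.061]
wrist_force: [-13.3, -2.0, 17.4]
opening: 0.0574
```

>>> {"name": "servo_tool", "arguments": {
  "moves": [1,0,-0.008,0,0,0,0,1,-0.004,-0.008,0,0,0,0,1,-0.008,-0.008,0,0,0,0,1,-0.014,-0.008,0,0,0,0,1,-0.02,-0.008,0,0,0,0]
}}

```text
time_s: 10.12
ee_pos: [0.6528, -0.0256, 0.225]
tool_rot: [-1.777, 1.566, 3.135]
wrist_force: [-3.4, -0.5, -9.2]
opening: 0.0572
```

>>> {"name": "servo_tool", "arguments": {
  "moves": [1,-0.01,0,0,0,0,0,1,-0.02,0,0,0,0,0,1,-0.03,0,0,0,0,0,1,-0.04,0,0,0,0,0,1,-0.05,0,0,0,0,0]
}}

```text
time_s: 10.53
ee_pos: [0.6532, -0.0257, 0.2464]
tool_rot: [-1.786, 1.568, 3.127]
wrist_force: [-4.9, -1.4, -8.4]
opening: 0.0575
```

```bash
python3 plan.py set .6567 -.0247 .2468 -78.5; python3 snap.py scene s8;python3 snap.py side d8
python3 - <<'E'
import cv2,numpy as np
b=cv2.imread('pics/s8.png')[160:300,110:250];w=cv2.imread('pics/d8.png')[120:240,170:290]
cv2.imwrite('pics/g8.png',np.hstack([cv2.resize(b,(400,400),interpolation=cv2.INTER_CUBIC),cv2.resize(w,(400,400),interpolation=cv2.INTER_CUBIC)]))
E
```

```text
10.5833 [ 0.6532 -0.0257  0.2471] [-1.815  1.569  3.098] [-5.61 -1.   -6.47] 0.05726564970273322
10.6333 [ 0.6532 -0.0257  0.2471] [-1.815  1.569  3.098] [-7.58 -1.36 -3.19] 0.05738533808916644
```

View pics/g8.png

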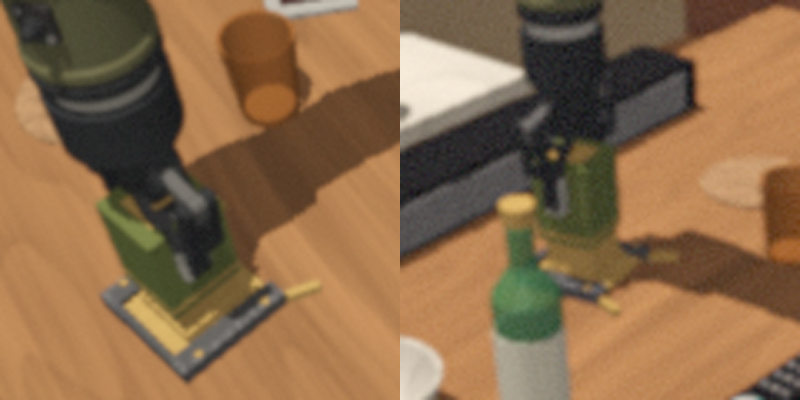

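The lid is rising and the tin is still in the holder. I'll continue slowly until it is clear of the tin.

>>> {"name": "servo_tool", "arguments": {
  "moves": [1,-0.015,0,0,0,0,0,1,-0.03,0,0,0,0,0,1,-0.045,0,0,0,0,0,1,-0.06,0,0,0,0,0,1,-0.075,0,0,0,0,0]
}}

```text
time_s: 11.05
ee_pos: [0.6538, -0.0255, 0.2777]
tool_rot: [-2.308, 1.571, 2.605]
wrist_force: [-5.1, -1.8, -4.1]
opening: 0.0575
```

>>> {"name": "servo_tool", "arguments": {
  "moves": [1,-0.02,0,0,0,0,0,1,-0.04,0,0,0,0,0,1,-0.06,0,0,0,0,0,1,-0.08,0,0,0,0,0,1,-0.09,0,0,0,0,0]
}}

```text
time_s: 11.47
ee_pos: [0.6562, -0.0251, 0.316]
tool_rot: [1.415, 1.562, 0.046]
wrist_force: [0.5, 0.0, -0.2]
opening: 0.0573
```

>>> {"name": "servo_tool", "arguments": {
  "moves": [1,-0.03,0,0,0,0,0,1,-0.06,0,0,0,0,0,1,-0.09,0,0,0,0,0,1,-0.11,0,0,0,0,0,1,-0.11,0,0,0,0,0]
}}

```text
time_s: 11.88
ee_pos: [0.6548, -0.0258, 0.3593]
tool_rot: [1.328, 1.566, -0.042]
wrist_force: [-0.7, -0.6, -0.9]
opening: 0.0575
```

```bash
python3 plan.py set .6567 -.0247 .3568 -78.5; python3 snap.py scene s9;python3 snap.py wrist w9;python3 snap.py side d9
python3 - <<'E'
import cv2,numpy as np
b=cv2.imread('pics/s9.png')[120:300,80:260];w=cv2.imread('pics/d9.png')[80:240,160:320]
cv2.imwrite('pics/g9.png',np.hstack([cv2.resize(b,(400,400),interpolation=cv2.INTER_CUBIC),cv2.resize(w,(400,400),interpolation=cv2.INTER_CUBIC)]))
E
```

```text
11.9333 [ 0.6543 -0.0257  0.3579] [ 1.355  1.568 -0.015] [-1.41  0.54 -0.51] 0.057828874451389047
11.9833 [ 0.6539 -0.0255  0.3569] [1.461 1.57  0.091] [-0.97  0.89 -1.56] 0.05717099450159569
12.0333 [ 0.6537 -0.0255  0.3562] [-1.965  1.57   2.948] [-1.08 -0.48 -2.58] 0.057388403107370305
```

View pics/g9.png

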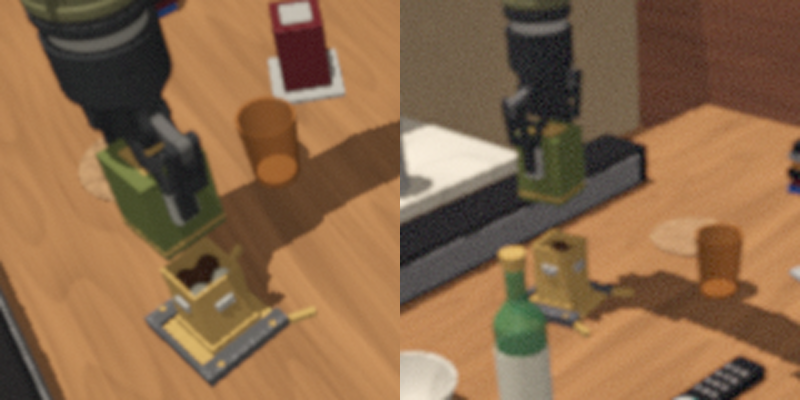

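View pics/w9.png

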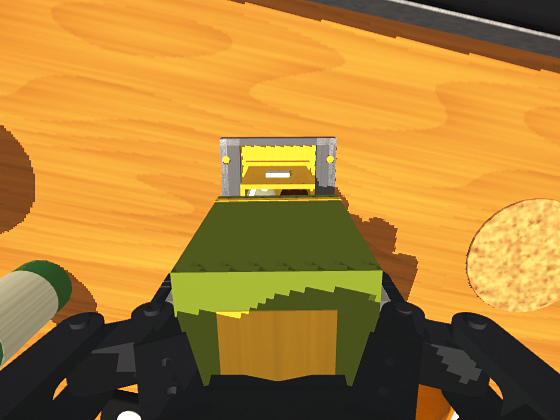

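The lid is off and the opened tin sits upright against the stop; the scene view shows the sweets inside. The mat at (525,255) is clear, so I'll carry the lid over it.

```bash
python3 plan.py .633 -.2765 .33 -78.5 10|sed -n '1p;3p;5p;7p;9p;10p'
```

```text
[0.0067, -0.0184, 0.0605, 0.0, 0.0, 0.0]
[0.0201, -0.0551, 0.1815, 0.0, 0.0, 0.0]
[0.0335, -0.0918, 0.3025, 0.0, 0.0, 0.0]
[0.0469, -0.1285, 0.4235, 0.0, 0.0, 0.0]
[0.0603, -0.1652, 0.5445, 0.0, 0.0, 0.0]
[0.067, -0.1836, 0.6051, 0.0, 0.0, 0.0]
```

>>> {"name": "servo_tool", "arguments": {
  "moves": [1,0,-0.0184,0.06,0,0,0,1,0,-0.037,0.121,0,0,0,1,0,-0.0551,0.182,0,0,0,1,0,-0.0735,0.242,0,0,0,1,0,-0.092,0.303,0,0,0]
}}

```text
time_s: 12.45
ee_pos: [0.6415, -0.1526, 0.3555]
tool_rot: [-2.014, 1.569, 2.9]
wrist_force: [0.2, -0.2, -1.1]
opening: 0.0571
```

>>> {"name": "servo_tool", "arguments": {
  "moves": [1,0.02,-0.0184,0.06,0,0,0,1,0.03,-0.037,0.121,0,0,0,1,0.045,-0.06,0.2,0,0,0,1,0.06,-0.08,0.265,0,0,0,1,0.067,-0.0916,0.302,0,0,0]
}}

```text
time_s: 12.87
ee_pos: [0.6283, -0.2817, 0.328]
tool_rot: [-1.176, 1.567, -2.55]
wrist_force: [-0.8, -0.8, -1.4]
opening: 0.0575
```

>>> {"name": "servo_tool", "arguments": {
  "moves": [1,0,0,0,0,0,0,1,0,0,0,0,0,0,1,0,0,0,0,0,0]
}}

```text
time_s: 13.12
ee_pos: [0.6309, -0.2752, 0.3294]
tool_rot: [2.908, 1.568, 1.54]
wrist_force: [0.9, 0.7, -0.6]
opening: 0.0574
```

```bash
python3 plan.py set .633 -.2765 .33 -78.5; python3 snap.py scene s10;python3 snap.py wrist w10;python3 snap.py side d10
python3 - <<'E'
import cv2,numpy as np
b=cv2.imread('pics/s10.png')[80:260,60:240];w=cv2.imread('pics/d10.png')[60:240,170:350]
cv2.imwrite('pics/g10.png',np.hstack([cv2.resize(b,(400,400),interpolation=cv2.INTER_CUBIC),cv2.resize(w,(400,400),interpolation=cv2.INTER_CUBIC)]))
E
```

```text
13.1667 [ 0.6311 -0.2748  0.3296] [2.743 1.568 1.376] [ 0.29 -0.33 -1.56] 0.057562513529474925
13.2167 [ 0.6311 -0.2748  0.3297] [2.658 1.569 1.291] [ 0.9   0.36 -0.01] 0.05752467878722057
13.2667 [ 0.631  -0.2751  0.3299] [2.537 1.569 1.17 ] [ 0.4  -0.06 -1.26] 0.05766211806916292
```

View pics/g10.png

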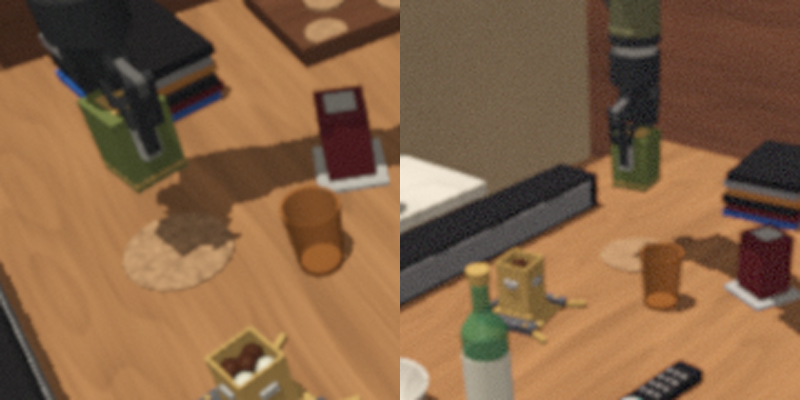

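View pics/w10.png

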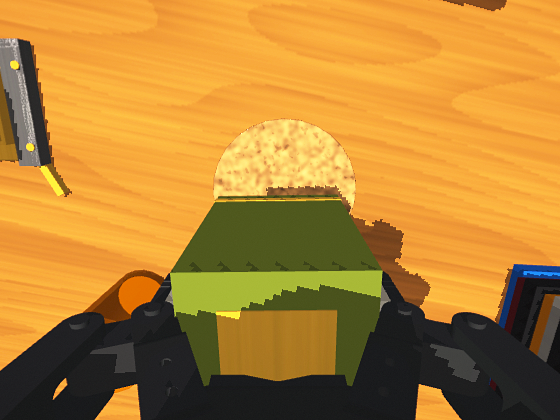

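```bash
python3 - <<'E'
import json
from h import *
c=json.load(open('pics/w10.json'))
P=ray(c,[(214,183),(356,183),(285,118.5),(233,142),(335,140),(220,160),(350,160)],.004)[:,:2]
f=least_squares(lambda q:np.hypot(*(P-q[:2]).T)-.06,[.63,-.27]);print('mat',f.x.round(4),f.fun.round(4))
E
python3 plan.py .6325 -.278 .225 -78.5 4
```

```text
mat [ 0.6291 -0.281 ] [-0.0004 -0.0003  0.0008 -0.0004 -0.0005 -0.0001 -0.0001]
[0.0656, -0.0005, 0.0009, 0.0, 0.0, 0.0]
[0.1312, -0.001, 0.0017, 0.0, 0.0, 0.0]
[0.1969, -0.0015, 0.0026, 0.0, 0.0, 0.0]
[0.2625, -0.002, 0.0034, 0.0, 0.0, 0.0]
t 13.2667 ee [ 0.631  -0.2751  0.3299] cmd [0.633, -0.2765, 0.33, -78.5] F [ 0.4  -0.06 -1.26]
```

```bash
python3 plan.py .632 -.281 .222 -78.5 1
```

```text
[0.27, -0.0047, 0.0105, 0.0, 0.0, 0.0]
t 13.2667 ee [ 0.631  -0.2751  0.3299] cmd [0.633, -0.2765, 0.33, -78.5] F [ 0.4  -0.06 -1.26]
```

>>> {"name": "servo_tool", "arguments": {
  "moves": [1,0.06,-0.002,0.005,0,0,0,1,0.13,-0.0047,0.0105,0,0,0,1,0.19,-0.0047,0.0105,0,0,0,1,0.24,-0.0047,0.0105,0,0,0,1,0.265,-0.0047,0.0105,0,0,0]
}}

```text
time_s: 13.68
ee_pos: [0.6287, -0.28, 0.221]
tool_rot: [-2.391, 1.566, 2.524]
wrist_force: [0.0, -0.2, -1.4]
opening: 0.0573
```

>>> {"name": "servo_tool", "arguments": {
  "moves": [1,0.005,0,0,0,0,0,1,0.01,0,0,0,0,0,1,0.015,0,0,0,0,0,1,0.02,0,0,0,0,0,1,0.023,0,0,0,0,0]
}}

```text
time_s: 14.1
ee_pos: [0.6297, -0.282, 0.2156]
tool_rot: [0.983, 1.569, -0.387]
wrist_force: [-0.1, -0.4, -1.8]
opening: 0.0574
```

>>> {"name": "servo_tool", "arguments": {
  "moves": [1,0.003,0,0,0,0,0,1,0.005,0,0,0,0,0,1,0.007,0,0,0,0,0,1,0.009,0,0,0,0,0,1,0.009,0,0,0,0,0]
}}

```text
time_s: 14.52
ee_pos: [0.6292, -0.2818, 0.2108]
tool_rot: [-2.554, 1.571, 2.359]
wrist_force: [0.4, 0.4, -0.3]
opening: 0.0575
```

>>> {"name": "servo_tool", "arguments": {
  "moves": [1,0.0015,0,0,0,0,0,1,0.003,0,0,0,0,0,1,0.0045,0,0,0,0,0,1,0.006,0,0,0,0,0,1,0.006,0,0,0,0,0]
}}

```text
time_s: 14.93
ee_pos: [0.6292, -0.2818, 0.2084]
tool_rot: [-2.47, 1.571, 2.443]
wrist_force: [-0.3, 0.6, -0.9]
opening: 0.0578
```

```bash
python3 plan.py set .632 -.281 .2088 -78.5; python3 snap.py scene s11;python3 snap.py side d11
python3 - <<'E'
import cv2,numpy as np
b=cv2.imread('pics/s11.png')[120:240,80:200];w=cv2.imread('pics/d11.png')[100:220,220:340]
cv2.imwrite('pics/g11.png',np.hstack([cv2.resize(b,(400,400),interpolation=cv2.INTER_CUBIC),cv2.resize(w,(400,400),interpolation=cv2.INTER_CUBIC)]))
E
```

```text
14.9833 [ 0.6292 -0.2818  0.2084] [-2.387  1.571  2.526] [-0.73 -0.41 -1.05] 0.057600540363095136
15.0333 [ 0.6292 -0.2819  0.2085] [1.783 1.571 0.413] [-0.13 -0.06 -0.92] 0.05732268023526997
```

View pics/g11.png

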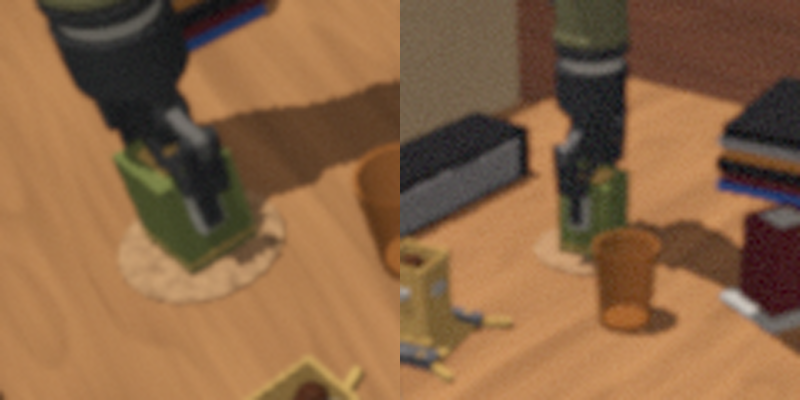

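Run:
```python
from station import ctrl
from h import *
S=ctrl.get_calibration('scene')
print(ray(S,[(80+190*.3,120+270*.3)],.005))
# expected lid corners
print(px(S,place((.629,-.282,np.radians(11.5)),[(x,y,.005) for x in(-.029,.029) for y in (-.029,.029)])).round(1))
for cc in((.6304,-.2777),(.629,-.281)):
  print(px(S,[(cc[0]+.06*np.cos(t),cc[1]+.06*np.sin(t),.004) for t in np.arange(0,6.3,np.pi/4)]).round(1).tolist())
```

```text
[[ 0.64849089 -0.2522856   0.005     ]]
[[143.1 179. ]
 [156.6 190. ]
 [123.1 191. ]
 [136.5 202.7]]
[[116.4, 202.5], [130.1, 209.9], [149.9, 206.6], [163.3, 194.8], [162.7, 182.1], [149.4, 175.5], [130.9, 178.3], [117.2, 189.3], [116.4, 202.5]]
[[116.5, 201.4], [130.1, 208.8], [149.9, 205.6], [163.3, 193.8], [162.6, 181.1], [149.4, 174.6], [131.0, 177.4], [117.3, 188.3], [116.5, 201.4]]
```

The lid hangs just above the mat, about centred on it. I'll continue down in sub-millimetre steps.

>>> {"name": "servo_tool", "arguments": {
  "moves": [1,0.0015,0,0,0,0,0,1,0.003,0,0,0,0,0,1,0.0045,0,0,0,0,0,1,0.0055,0,0,0,0,0,1,0.0055,0,0,0,0,0]
}}

```text
time_s: 15.45
ee_pos: [0.6293, -0.2819, 0.207]
tool_rot: [1.476, 1.57, 0.105]
wrist_force: [-1.7, 0.6, 3.8]
opening: 0.0569
```

Contact: about 5 N at the predicted height. Releasing in place.

>>> {"name": "servo_tool", "arguments": {
  "moves": [0.2,0,0,0,0,0,0,-0.2,0,0,0,0,0,0,-0.6,0,0,0,0,0,0,-1,0,0,0,0,0,0,-1,0,0,0,0,0,0]
}}

```text
time_s: 15.87
ee_pos: [0.6292, -0.2818, 0.206]
tool_rot: [-0.467, 1.571, -1.837]
wrist_force: [-0.1, -0.1, -0.3]
opening: 0.0855
```

>>> {"name": "servo_tool", "arguments": {
  "moves": [-1,0,0,0,0,0,0,-1,-0.01,0,0,0,0,0,-1,-0.03,0,0,0,0,0,-1,-0.06,0,0,0,0,0,-1,-0.1,0,0,0,0,0]
}}

```text
time_s: 16.28
ee_pos: [0.629, -0.2817, 0.2468]
tool_rot: [-2.194, 1.57, 2.719]
wrist_force: [-0.8, -0.0, -0.4]
opening: 0.0856
```

>>> {"name": "servo_tool", "arguments": {
  "moves": [-1,-0.06,0,0,0,0,0,-1,-0.14,0,0,0,0,0,-1,-0.22,0,0,0,0,0,-1,-0.3,0,0,0,0,0,-1,-0.3,0,0,0,0,0]
}}

```text
time_s: 16.7
ee_pos: [0.6311, -0.2833, 0.3755]
tool_rot: [0.939, 1.556, -0.431]
wrist_force: [1.7, -0.6, 0.7]
opening: 0.0856
```

```bash
python3 plan.py set .632 -.281 .3666 -78.5; python3 snap.py scene s12;python3 snap.py wrist w12; python3 snap.py side d12
```

```text
16.75 [ 0.6303 -0.2828  0.3723] [ 0.946  1.56  -0.424] [-0.82  0.5  -0.65] 0.08515109479596578
16.8 [ 0.6296 -0.2822  0.3695] [ 0.982  1.566 -0.388] [-0.85  0.74 -0.78] 0.08512511522132855
16.85 [ 0.629  -0.2818  0.3675] [ 1.113  1.569 -0.258] [ 0.08  0.38 -1.04] 0.08515594255475284
```

View pics/w12.png

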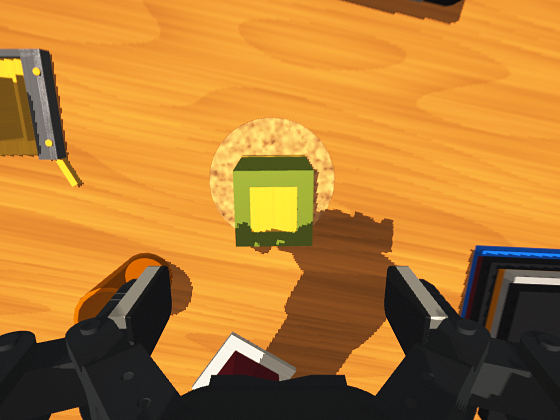

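View pics/s12.png

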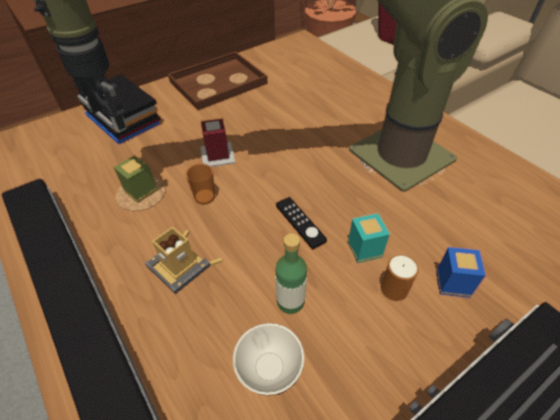

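View pics/d12.png

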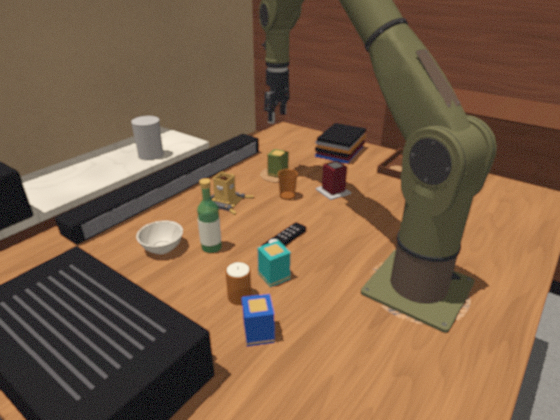

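The lid stands upright on the mat: wrist view, lid (234–313,155–247) inside the cork circle. The bystanders appear where they were. I'll look down on the holder once more to check that the tin is still home.

```bash
python3 plan.py .61 -.04 .3666 -78.5 2
```

```text
[-0.0, 0.0331, -0.3007, 0.0, 0.0, 0.0]
[-0.0, 0.0662, -0.6014, 0.0, 0.0, 0.0]
t 16.85 ee [ 0.629  -0.2818  0.3675] cmd [0.632, -0.281, 0.3666, -78.5] F [ 0.08  0.38 -1.04]
```

>>> {"name": "servo_tool", "arguments": {
  "moves": [-1,0,0.006,-0.06,0,0,0,-1,0,0.013,-0.12,0,0,0,-1,0,0.02,-0.18,0,0,0,-1,0,0.026,-0.24,0,0,0,-1,0,0.033,-0.3,0,0,0]
}}

```text
time_s: 17.27
ee_pos: [0.6173, -0.1603, 0.3648]
tool_rot: [-2.046, 1.567, 2.867]
wrist_force: [0.1, 0.7, 0.3]
opening: 0.0853
```

>>> {"name": "servo_tool", "arguments": {
  "moves": [-1,0,0.01,-0.08,0,0,0,-1,0,0.02,-0.17,0,0,0,-1,0,0.03,-0.25,0,0,0,-1,0,0.033,-0.3,0,0,0,-1,0,0.033,-0.3,0,0,0]
}}

```text
time_s: 17.68
ee_pos: [0.6064, -0.0343, 0.3646]
tool_rot: [-2.669, 1.564, 2.253]
wrist_force: [-0.5, -0.2, 0.7]
opening: 0.0856
```

>>> {"name": "servo_tool", "arguments": {
  "moves": [-1,0,0,0,0,0,0,-1,0,0,0,0,0,0,-1,0,0,0,0,0,0]
}}

```text
time_s: 17.93
ee_pos: [0.607, -0.0433, 0.3659]
tool_rot: [-0.708, 1.569, -2.08]
wrist_force: [0.3, -0.0, -0.7]
opening: 0.0851
```

```bash
python3 plan.py set .61 -.04 .3666 -78.5; python3 snap.py wrist w13; python3 -c "
import cv2
a=cv2.imread('pics/w13.png');cv2.imwrite('pics/c13.png',cv2.resize(a[60:280,150:410],None,fx=2.7,fy=2.7,interpolation=cv2.INTER_NEAREST))"
```

```text
17.9833 [ 0.6071 -0.0433  0.366 ] [-0.592  1.569 -1.965] [ 0.51  0.43 -0.02] 0.085177645445487
```

View pics/c13.png

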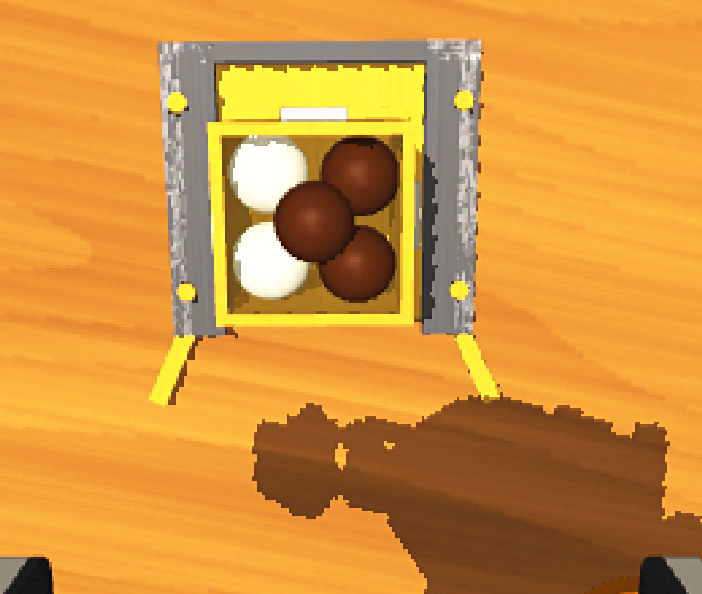

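```bash
python3 - <<'E'
import json
from h import *
np.set_printoptions(precision=4,suppress=True)
c=json.load(open('pics/w13.json'))
C=lambda P:crop(P,2.7,150,60)
t=ray(c,C([(208,123),(415,120),(414,326),(218,325)]),.09);print(t,t.mean(0), [np.linalg.norm(t[i]-t[i-1]) for i in range(4)])
h=ray(c,C([(161,42),(481,39),(175,336),(474,334)]),.014);print('holder outer',h,np.linalg.norm(h[0]-h[2]),np.linalg.norm(h[1]-h[3]),np.linalg.norm(h[0]-h[1]))
L=[(.048,.05,.014),(.048,-.05,.014),(-.045,.05,.014),(-.045,-.05,.014)]
hp,r=fit([(c,L,C([(161,42),(481,39),(175,336),(474,334)]))],[.648,-.028,.2]);print('holder',hp,r)
q=.025;tp,r=fit([(c,[(q,q,.09),(q,-q,.09),(-q,-q,.09),(-q,q,.09)],C([(208,123),(415,120),(414,326),(218,325)]))],[.648,-.028,.2]);print('tin',tp,r)
y=hp[2];R=np.array([[np.cos(y),np.sin(y)],[-np.sin(y),np.cos(y)]]);print('rel',R@(tp-hp)[:2])
s=ray(c,C([(215,63),(425,63)]),.014);f=ray(c,C([(220,67),(424,67)]),.006)
for p in list(s)+list(f): print(R@(p[:2]-hp[:2]))
E
python3 -c "
import cv2
a=cv2.imread('pics/w13.png');cv2.imwrite('pics/c13b.png',cv2.resize(a[72:110,205:330],None,fx=6.2,fy=6.2,interpolation=cv2.INTER_NEAREST))"
```

```text
[[ 0.6671  0.0019  0.09  ]
 [ 0.6776 -0.0469  0.09  ]
 [ 0.6281 -0.0577  0.09  ]
 [ 0.6185 -0.0085  0.09  ]] [ 0.6478 -0.0278  0.09  ] [np.float64(0.04973396212211562), np.float64(0.049910811540756606), np.float64(0.050698118148651716), np.float64(0.0500568564368724)]
holder outer [[ 0.685   0.0297  0.014 ]
 [ 0.7053 -0.067   0.014 ]
 [ 0.5937  0.0116  0.014 ]
 [ 0.6141 -0.0866  0.014 ]] 0.09302967211216803 0.09323811207010739 0.09884203117851344
holder [ 0.6481 -0.0284  0.2052] [[-0.7834 -0.0209]
 [ 0.6009  0.1846]
 [ 0.2216 -0.0522]
 [-0.1068 -0.0937]]
tin [ 0.6478 -0.0278  0.2079] [[ 0.0631 -0.0408]
 [ 0.2     0.2896]
 [-0.1804 -0.7291]
 [-0.0974  0.3434]]
rel [-0.0001  0.0006]
[0.0417 0.0329]
[ 0.0412 -0.0323]
[0.0408 0.0324]
[ 0.0404 -0.0326]
```

View pics/c13b.png

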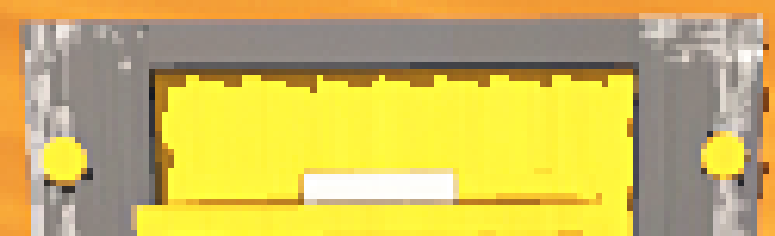

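The tin fit gives −0.1 mm along and 0.6 mm across from home. The thin dark band at the stop is its shadow on the brass. A last numeric check of the lid on the mat, then I'll hand in.

Run:
```python
import json
from h import *
from station import ctrl
c=json.load(open('pics/w12.json'))
q=.029
lp,r=fit([(c,[(q,q,.086),(q,-q,.086),(-q,-q,.086),(-q,q,.086)],[(233.5,170.5),(313,170.5),(312,246.5),(235.5,246.5)])],[.63,-.28,.2])
P=ray(c,[(210,178),(334,178),(272,118),(225,139),(319,139)],.004)[:,:2]
m=least_squares(lambda p:np.hypot(*(P-p).T)-.06,[.63,-.28])
print('lid',lp.round(4),abs(r).max().round(2),'mat',m.x.round(4),'off mm',(1e3*np.hypot(*(lp[:2]-m.x))).round(1),'allowed 19')
print(ctrl.close_job())
```

```text
lid [ 0.6266 -0.2827  0.2009] 1.03 mat [ 0.6284 -0.2805] off mm 2.8 allowed 19
the job is handed in; nothing more can be done
None
```

I slid the olive tin home in the holder, drew the lid off, and set it down open end down on the cork mat. I handed the job in at about 18 s.

- **Slip on the way:** the tin crept roughly 5 to 10 mm out of its lid when the arm stopped descending before the holder. I pressed it closed again on the table in front of the mouth, with about 26 N. The lid was back at its original height before I slid the tin in against the stop.
- **Tin:** in the last wrist picture it is upright and within about 0.6 mm of the home position, with its foot against the stop.
- **Lid:** it touched the mat with about 5 N before I released it. It stands about 3 mm off the mat's centre, where up to 19 mm would still keep it wholly on the mat.
- **Other things:** the candle, bottle, tumbler, bowl, remote, wine tin and the blue and turquoise boxes look unmoved in the final pictures. I checked these by eye, not by measuring.
- **Forces:** the largest wrist force in the readings was about 27 N. The gripper was clear of everything at hand-in.

No check failed. The estimates of the mat's position differed by 3 to 4 mm, well inside the margin.

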